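Sniff a bolted flange joint with the leak-detector pen

TASK

Set the leak-detector pen that lies on the bench in its stand, tip at the reference-leak port, and let go for a second so that it checks itself. Then take it again by its tail end and, holding it upright, sweep its tip slowly and steadily (about 2 cm a second) along the joint line between the two bolted flanges, from the left side as seen from the robot over the top to the right side, within a centimetre of the rim but never pressing on it. Put the pen back in its stand without ever dropping it, and leave the other things on the bench where they are.

Things in the scene. Friction and masses are not known exactly. Their poses are not given: they have to be found in the camera images.
- pen: Leak-detector pen, loose, 0.16 kg: grey barrel 140 long, 30 wide (y), 26 thick (z), rounded edges, with a steel sniffing tube 60 long, 9 diameter; 200 long in all. Starts flat on the bench, display up, tip roughly towards the robot. Origin: on its underside, midway along the 200. x runs towards the tail: tip at x -100, barrel from -40 to +100; z up. Centre of mass near x +17.
- pen_tip (a point): End of the sniffing tube, on the pen's long axis (13 above its underside), at (-100, 0, 13) in the pen's frame.
- pen_tail (a point): Centre of the barrel's rear end, at (100, 0, 13) in the pen's frame.
- stand: Pen's desk stand, fixed: grey base 180 (x) by 110 by 14 high and a cradle leaning back 30 degrees from upright to its +x. Origin: centre of underside, z up, +x away from the robot within 25 degrees. The seated pen's frame is the stand's turned -60 degrees about the stand's y: underside on the 22 wide spine, tip low at -x, tail high. Spine and cup are open on the upper, -x side.
- stand_port (a point): Where the pen's tip is when seated, (-45, 0, 40) in the stand's frame; a black block with a brass port is 4 beyond. Measured from here up the seated pen's axis: stop (notched 19 wide for the tube) bearing the barrel's front face at 60; white cup, inner width 38, from 50 to 105, walls to 4 below the barrel's top face, then flared lips 12 wide; spine ends at 140; above it the barrel is free.
- stand_head (a point): Where the centre of the pen's tail end is when the pen is seated: 200 up the axis from stand_port, (55, 0, 213) in the stand's frame.
- pipe: Fixed assembly to check: pipe 70 in diameter along x on two saddles and an aluminium base 220 by 140; at its middle two steel flanges 130 in diameter, 12 thick, bolted face to face, a dark 4 wide gap between their rims: the joint line. Valve and gauge on the +x end, 165 out, 150 high. Origin: centre of base underside, under the joint; +x away from the robot within 20 degrees, y left, z up.
- joint_centre (a point): Centre of the joint on the pipe's axis, 80 above the bench (flange top at 145). The joint line is the circle of radius 65 around it in the assembly's yz plane.
- seam_1 (a point): Point on the joint line at the flange rim, 54 degrees down from the top on the left (+y) side: where the sweep begins.
- seam_2 (a point): Point on the joint line, 36 degrees from the top on the left side.
- seam_3 (a point): Point on the joint line, 18 degrees from the top on the left side.
- seam_4 (a point): Point on the joint line, at its top.
- seam_5 (a point): Point on the joint line, 18 degrees from the top on the right (-y) side.
- seam_6 (a point): Point on the joint line, 36 degrees from the top on the right side.
- seam_7 (a point): Point on the joint line, 54 degrees down from the top on the right side: where the sweep ends.
- reagent: Bystander: an amber reagent bottle, 86 in diameter, 165 high. Origin: centre of its underside.
- spanner: Bystander: a steel spanner 170 long lying on the bench. Origin: its underside, near its middle.
- vials: Bystander: a white vial rack, 70 by 130 by 44 high. Origin: centre of its underside.
Things that resemble listed ones, but are neither listed nor needed, are in the scene too. There is more than one size of the stand; the one meant has the size given above.

How it is judged (in metres and radians):
On the way, in this order (a step that is already met when the one before it is completed fails the run):
1. the pen sits in its stand (tip within 10 mm of the port point, tail within 20 mm of the head point) and is let go (distance between pen_tip and stand_port below 0.01 m and distance between pen_tail and stand_head below 0.02 m and contact force between the fingers and pen below 0.05 N), for 0.5 s.
2. tip within 12 mm of the joint line, at the left end of the sweep, pen upright within 20 degrees and held by its tail end (grasp point within 60 mm of the tail's end face) (distance between pen_tip and seam_1 below 0.012 m and angle between pen's own x axis and vertical below 0.35 rad and distance between the grasp point and pen_tail below 0.06 m), for 0.3 s.
3. tip within 12 mm of the joint line, 36 degrees left of the top, pen upright within 20 degrees (distance between pen_tip and seam_2 below 0.012 m and angle between pen's own x axis and vertical below 0.35 rad), for 0.4 s.
4. tip within 12 mm of the joint line, 18 degrees left of the top, pen upright within 20 degrees (distance between pen_tip and seam_3 below 0.012 m and angle between pen's own x axis and vertical below 0.35 rad), for 0.4 s.
5. tip within 12 mm of the joint line, at the top, pen upright within 20 degrees (distance between pen_tip and seam_4 below 0.012 m and angle between pen's own x axis and vertical below 0.35 rad), for 0.4 s.
6. tip within 12 mm of the joint line, 18 degrees right of the top, pen upright within 20 degrees (distance between pen_tip and seam_5 below 0.012 m and angle between pen's own x axis and vertical below 0.35 rad), for 0.4 s.
7. tip within 12 mm of the joint line, 36 degrees right of the top, pen upright within 20 degrees (distance between pen_tip and seam_6 below 0.012 m and angle between pen's own x axis and vertical below 0.35 rad), for 0.4 s.
8. tip within 12 mm of the joint line, at the right end of the sweep, pen upright within 20 degrees (distance between pen_tip and seam_7 below 0.012 m and angle between pen's own x axis and vertical below 0.35 rad), for 0.3 s.
At the end, for the whole second after the job is handed in: After the self-check in the stand and the sweep, the pen is back in its stand (tip within 10 mm of the port point, tail within 20 mm of the head point), released and at rest (all of step 1 and linear speed of pen below 0.02 m/s); the robot touches nothing.
It fails at once if the pen presses on or knocks the pipe assembly with more than 5 N (contact force between pen and pipe above 5 N).
It fails at once if the pen moves faster than 0.1 m/s while its tip is within 10 mm of the flange rim (distance between pen_tip and joint_centre below 0.075 m and linear speed of pen above 0.1 m/s).
It fails at once if the pen is dropped (loose and faster than 0.5 m/s) (contact force between the fingers and pen below 0.05 N and linear speed of pen above 0.5 m/s).
It fails at once if the bottle, the spanner or the vial rack is shifted by more than 20 mm (distance of any of reagent, spanner, vials from where it was at the start of the episode above 0.02 m).
It also fails if it takes over 72 s, if anything falls off the work surface, if the arm or the gripper's body presses on something with over 40 N, if the wrist force passes 120 N, or if a joint passes its speed limit or range.

ROBOT

A 7-joint arm with a two-finger parallel gripper is mounted at the origin on the work surface. World frame = base frame: x ahead of the robot, y to its left, z up, the work surface at z = 0. Lengths are in m, angles in degrees, forces in N, time in s.
With the tool pointing down it reaches from about 0.4 to 0.925 m from the base axis. Payload 4.1 kg.
Tool frame: the origin (TCP) lies midway between the tips of the shut fingers; the grasp point (between the pads) lies manip.hold_point_z behind it (manip.hold_point_z is the distance from the TCP to the grasp point, in m); z points along the fingers, y is the line along which they close (so a half turn about z gives the same grasp; the last joint's range is limited). The gripper opens to 85 mm and grips with 20 to 120 N. Pads are 22 mm wide; open, the fingers measure 114 mm over their backs; the gripper's body (76 mm by 85 mm) begins 54 mm behind the grasp point. The pads swing forward as they close: fully open they stand 13 mm farther back than shut.
Start: joints at [-5.672, 22.827, 2.584, 88.041, -1.071, 69.15, -2.905], TCP at [0.65, 0, 0.231] pointing down, gripper open.
Joint ranges: [-161.44, 161.44], [-28.35, 127.94], [-78.24, 83.42], [0, 140.83], [-78.03, 258.03], [13.02, 114.36], [-168.23, 168.23]. Speed limits (degrees/s): [147.25, 147.25, 180, 180, 180, 180, 180].

INTERFACE

Orientations are given as a 3x3 rotation matrix whose columns are the frame's x, y, z axes.
In Python, from station import manip, capture, camera_model, job gives the robot as it stands.
- The arm moves only by the tool jog_arm, never from a script. Its argument "steps" is a list of rows, each a list of 3 entries, a list of its own where there are three numbers: the shift along the world's x, y, z in mm, then the turn, a rotation vector about the world's x, y, z in rad, then the opening, from 0 (shut) to 1 (fully open). In form: [[[tx, ty, tz], [ax, ay, az], jaw], ...]. A call has 1 to 12 rows; each row shifts and turns the commanded pose from where the row before left it; what a row does not reach is not made up. A row lasts 1/12 s, in which the tool goes at most 41.7 mm and 7.16 degrees, less where a joint would pass 70% of its speed; a pose out of reach is approached as far as the arm can. A call with a gripper value outside its range is refused whole. The fingers move at their own pace and stop on an object; "newtons" is the grip in N (left out, the last holds). Time passes only in rows, so rows that do not move let the fingers close. It gives the time, the measured TCP pose, the force, the opening and the grip force at its end, in the units of the state.
- manip.state(): the state, without advancing time (a new reading comes with each control period).
- capture(name): name is "scene" or "side" or "wrist"; returns the picture (480x640x3 uint8, red, green, blue); there is no depth.
- camera_model(name): a dict with "fx", "fy", "cx", "cy" (pixels), "rvec" (rotation vector, rad) and "tvec" (3), from world to camera coordinates, as OpenCV has them; the wrist camera has in their place "hand_eye" (4x4, takes a point from camera to tool coordinates, whose origin is the TCP and whose axes are the flange's). Camera axes: x right, y down, z forward; pixel columns grow to the right and rows downward; lengths in m; the calibration is good to about 2 mm. A picture is of the moment at which its call begins: read the wrist's pose just before it. camera_model takes no time and is no camera call.
- job.finish_job(): hands the job in; it is judged then, once.
The state is a dict: "time": time; "qpos": joint angles; "qd": joint speeds; "effort": joint torques, N m; "eef_pos": TCP position; "orientation": TCP orientation; "wrist_force": force on the tool from outside, world axes, zero at the start; "torque": the same for the moment, N m; "finger_gap": finger opening in m; "finger_force": force on a finger pad.
Only numpy, scipy, OpenCV 4.12 (cv2) and the standard library are available. Lean on these libraries where they do the work, as an engineer would, in place of code of your own. Each camera call takes 0.05 s, during which the arm holds its last target. There are 200 camera calls.

## Working session

There is one attempt and no reset: what is moved stays moved. The work goes in short steps, Python scripts to look and compute and a tool call to move; the robot and the scene stay as the last step left them, time stands still between calls to the robot, and variables do not carry over. Pictures are saved under pics/ and viewed, at most 10 in all, crops included, and the job is handed in when it is done.

Besides the shell and the picture viewer there is one more tool, called after "Request:" as name(argument=value, ...) on one line, values as JSON. jog_arm: Moves the arm, as the interface text tells. Its arguments: {"type":"object","properties":{"steps":{"type":"array"},"newtons":{"type":"number"}},"required":["steps"]}

```bash
ls; mkdir -p pics; python3 - <<'E'
from station import manip,capture,camera_model
import cv2,numpy as np
print(manip.hold_point_z, {k:v for k,v in manip.state().items() if k in('time','eef_pos','orientation','finger_gap')})
for n in('scene','side','wrist'):
    im=capture(n); cv2.imwrite(f'pics/{n}0.png',im[:,:,::-1]); print(n,camera_model(n))
E
```

```text
pics
0.0187 {'time': 0.0, 'eef_pos': array([6.49361259e-01, 8.73112076e-06, 2.30246096e-01]), 'orientation': array([[-1.43751861e-04,  9.99998011e-01, -1.98933161e-03],
       [ 9.99999975e-01,  1.43405456e-04, -1.74273051e-04],
       [-1.73987424e-04, -1.98935661e-03, -9.99998006e-01]]), 'finger_gap': 0.0851924444241472}
scene {'fx': 585.4107808359116, 'fy': 585.4107808359116, 'cx': 311.1349617344371, 'cy': 239.51644989392457, 'rvec': array([ 1.56201597,  2.07536986, -0.81158696]), 'tvec': array([ 0.16872046, -0.25691963,  2.29767994])}
side {'fx': 514.9332732960077, 'fy': 514.9332732960077, 'cx': 310.2090540809874, 'cy': 244.39003382418477, 'rvec': array([ 0.80561557, -2.65477179,  0.98176389]), 'tvec': array([0.39229116, 0.30377587, 1.16681529])}
wrist {'fx': 424.8308153436643, 'fy': 424.8308153436643, 'cx': 319.3548338223005, 'cy': 241.74057464976494, 'hand_eye': array([[-9.50398354e-04, -9.46106367e-01, -3.23854658e-01,
         8.41562327e-02],
       [ 9.99998815e-01, -1.29131272e-03,  8.37789278e-04,
         8.21892932e-04],
       [-1.21083541e-03, -3.23853478e-01,  9.46106473e-01,
        -1.43426727e-01],
       [ 0.00000000e+00,  0.00000000e+00,  0.00000000e+00,
         1.00000000e+00]])}
```

View pics/scene0.png

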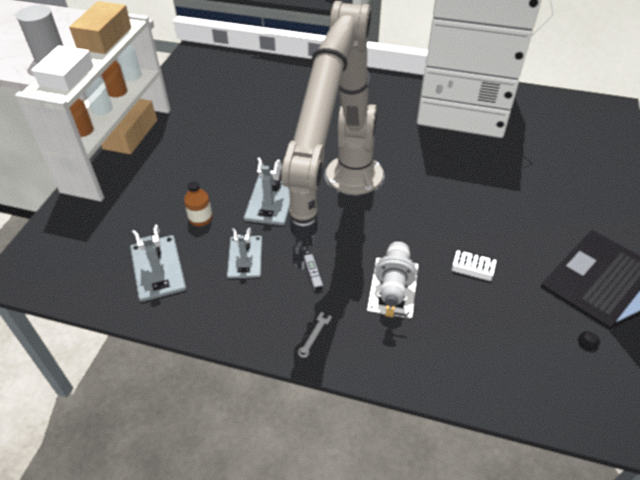

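View pics/side0.png

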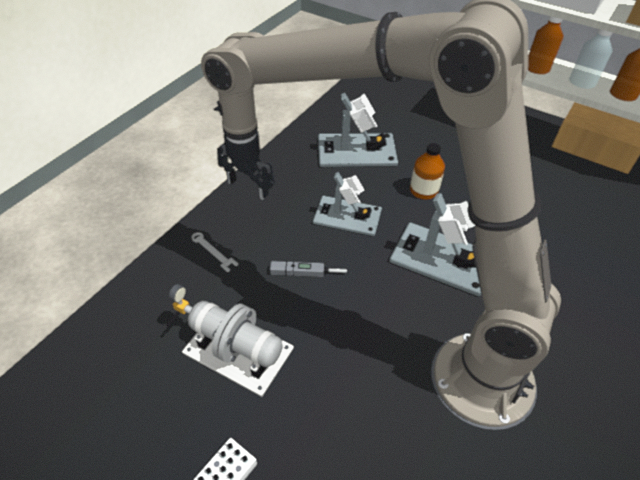

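Scene picture: three stands, at about (157,265), (245,255) and (268,195). The pen is at (312,270), the pipe at (396,280), the bottle at (198,205), the spanner at (315,335) and the vials at (474,265). In the side picture the stands are at (358,140), (347,210) and (440,245), and the pen runs from (270,268) to (347,271). Next I enlarge the stands to measure their bases.

```bash
cat > h.py <<'E'
import cv2,numpy as np
from station import manip,capture,camera_model
def cam(n,st=None):
    m=camera_model(n);K=np.array([[m['fx'],0,m['cx']],[0,m['fy'],m['cy']],[0,0,1]])
    if n=='wrist':
        T=np.eye(4);T[:3,:3]=st['orientation'];T[:3,3]=st['eef_pos'];C=T@m['hand_eye'];R=C[:3,:3].T;return K,R,-R@C[:3,3]
    return K,cv2.Rodrigues(m['rvec'])[0],np.array(m['tvec'])
def ray(c,p,z):
    K,R,t=c;o=-R.T@t;d=R.T@np.linalg.inv(K)@np.array([p[0],p[1],1.]);return o+d*(z-o[2])/d[2]
def proj(c,P):
    K,R,t=c;q=(K@(R@np.atleast_2d(P).T+t[:,None]));return (q[:2]/q[2]).T
def tri(c1,p1,c2,p2):
    X=cv2.triangulatePoints(c1[0]@np.c_[c1[1],c1[2]],c2[0]@np.c_[c2[1],c2[2]],np.array(p1,float).reshape(2,1),np.array(p2,float).reshape(2,1))[:,0];return X[:3]/X[3]
E
python3 - <<'E'
from h import *
a=cv2.imread('pics/scene0.png')[150:310,120:320]; b=cv2.imread('pics/side0.png')[80:300,300:500]
cv2.imwrite('pics/c1.png',cv2.resize(a,None,fx=3.75,fy=3.75,interpolation=cv2.INTER_CUBIC))
c=cv2.imread('pics/side0.png')[220:410,160:360]
cv2.imwrite('pics/c2.png',cv2.resize(np.hstack([b[:200],cv2.copyMakeBorder(c,0,10,0,0,0)]),None,fx=2,fy=2,interpolation=cv2.INTER_CUBIC))
E
```

```text
(no output)
```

View pics/c1.png

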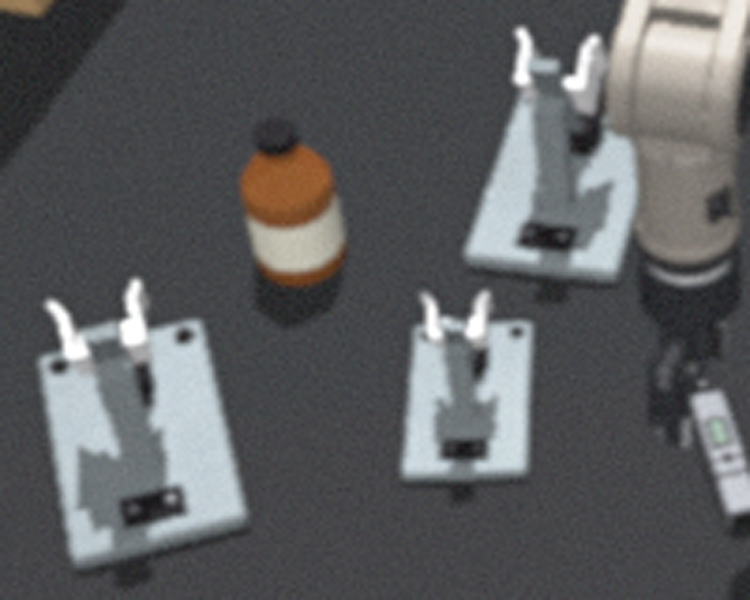

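View pics/c2.png

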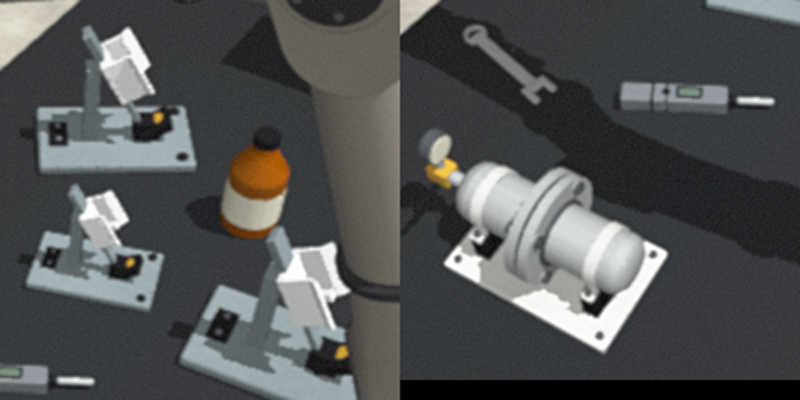

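c1: stand A has its base corners at (40,357), (203,320), (247,520), (72,560), B is the small one, and C is at the upper right, partly hidden by the arm. c2 shows the same stands from the side, the spanner, the pen from its tail (621,96) to its tip (774,101), and the pipe with its flange at (548,225). I compute the base sizes next.

```bash
python3 - <<'E'
from h import *
np.set_printoptions(precision=4,suppress=True)
S=cam('scene');D=cam('side')
f1=lambda u,v:((u+.5)/3.75-.5+120,(v+.5)/3.75-.5+150)
f2=lambda u,v:((u+.5)/2-.5+300,(v+.5)/2-.5+80)
f3=lambda u,v:((u-400+.5)/2-.5+160,(v+.5)/2-.5+220)
for n,L in dict(A=[(40,357),(203,320),(247,520),(72,560)],B=[(413,322),(532,322),(527,473),(402,473)],C=[(467,257),(618,275)]).items():
    P=np.array([ray(S,f1(*p),.014) for p in L]);print(n,P[:,:2].tolist(),np.linalg.norm(np.roll(P,-1,0)-P,axis=1),P.mean(0))
for n,L in dict(A=[(38,108),(187,108),(195,163),(39,166)],B=[(48,234),(163,257),(149,303),(27,282)],C=[(222,288),(181,357)]).items():
    P=np.array([ray(D,f2(*p),.014) for p in L]);print(n,P[:,:2].tolist(),np.linalg.norm(np.roll(P,-1,0)-P,axis=1),P.mean(0))
for p in[(621,96),(728,99),(774,101)]:print('pen',ray(D,f3(*p),.013))
for p in[(445,263),(604,352),(667,252)]:print('pipebase',ray(D,f3(*p),.006))
st=manip.state();W=cam('wrist',st)
for n,P in dict(A=[.75,-.5,0],C=[.45,-.2,0],pen=[.64,-.05,0],pipe=[.6,.2,0.08]).items(): print(n,proj(W,P))
E
```

```text
A [[0.5830932720783659, -0.6634943753341849], [0.49915032249027624, -0.5365448957095567], [0.7057338687551475, -0.3964310356164858], [0.7864136385024821, -0.5239746193874155]] [0.1522 0.2496 0.1509 0.2466] [ 0.6436 -0.5301  0.014 ]
B [[0.44804899951473787, -0.3436242292091322], [0.41786117994148086, -0.2352947680997896], [0.5901922420293921, -0.17837256472121926], [0.6202434855372605, -0.28540909236733153]] [0.1125 0.1815 0.1112 0.1818] [ 0.5191 -0.2607  0.014 ]
C [[0.35431231721869216, -0.3248518452422073], [0.3379937978340297, -0.1762417408621671]] [0.1495 0.1495] [ 0.3462 -0.2505  0.014 ]
A [[0.7877084557003358, -0.5254686225255446], [0.5806003835978713, -0.6647052338335361], [0.5042719735399096, -0.5465644415755982], [0.7057193027826594, -0.4025206768661468]] [0.2496 0.1407 0.2476 0.1478] [ 0.6446 -0.5348  0.014 ]
B [[0.6108747608912257, -0.28122721708352516], [0.4461807221744748, -0.3342082495934309], [0.4192121533255438, -0.24395772144330308], [0.5829389235237916, -0.18252234264066836]] [0.173  0.0942 0.1749 0.1026] [ 0.5148 -0.2605  0.014 ]
C [[0.34728078512782756, -0.32658899497941096], [0.33635533742314744, -0.18266870278320735]] [0.1443 0.1443] [ 0.3418 -0.2546  0.014 ]
pen [0.584 0.021 0.013]
pen [ 0.4643 -0.0532  0.013 ]
pen [ 0.4124 -0.0839  0.013 ]
pipebase [0.6108 0.3299 0.006 ]
pipebase [0.3903 0.3139 0.006 ]
pipebase [0.4037 0.1738 0.006 ]
A [[397.658  579.3553]]
C [[128.6217 382.6278]]
pen [[308.2987 247.9694]]
pipe [[ 230.019  -119.8336]]
```

View pics/wrist0.png

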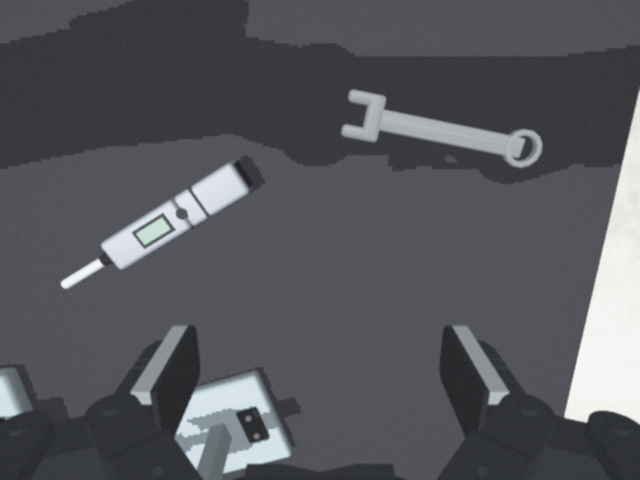

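Stand A measures about 250x150 mm, C is about 150 wide, and B, at scene (245,255) or c1 (465,400), measures about 180x110. B fits the description, and c1 was the enlarged view that confirms it. The wrist picture shows the pen from its tip (65,285) to its tail (243,172), display up. Next I move over the pipe and then over stand B to look from close by.

Request:
jog_arm(steps=[[[-17,32,6],[0,0,0],1],[[-17,32,6],[0,0,0],1],[[-17,32,6],[0,0,0],1],[[-17,32,6],[0,0,0],1],[[-17,32,6],[0,0,0],1],[[-17,32,6],[0,0,0],1],[[-17,32,6],[0,0,0],1],[[-17,32,6],[0,0,0],1],[[0,0,0],[0,0,0],1],[[0,0,0],[0,0,0],1]])

```text
time: 0.98
eef_pos: [0.5125, 0.2589, 0.2796]
orientation: [[-0.006, 1.0, 0.0], [1.0, 0.006, 0.001], [0.001, 0.0, -1.0]]
wrist_force: [0.5, -1.3, 0.6]
finger_gap: 0.0854
finger_force: 0.0
```

```bash
python3 - <<'E'
from h import *
import pickle
st=manip.state(); im=capture('wrist')[:,:,::-1]; cv2.imwrite('pics/wp.png',im); pickle.dump(st,open('wp.pkl','wb')); print(st['eef_pos'],st['time'])
E
```

```text
[0.51251779 0.25894691 0.27957485] 0.9833
```

Request:
jog_arm(steps=[[[0,-40,0],[0,0,0],1],[[0,-40,0],[0,0,0],1],[[0,-40,0],[0,0,0],1],[[0,-40,0],[0,0,0],1],[[0,-40,0],[0,0,0],1],[[0,-40,0],[0,0,0],1],[[0,-40,0],[0,0,0],1],[[0,-40,0],[0,0,0],1],[[0,-40,0],[0,0,0],1],[[0,-40,0],[0,0,0],1],[[0,-40,0],[0,0,0],1],[[0,-30,0],[0,0,0],1]])

```text
time: 2.03
eef_pos: [0.5119, -0.2204, 0.2791]
orientation: [[0.007, 1.0, -0.001], [1.0, -0.007, -0.002], [-0.002, -0.001, -1.0]]
wrist_force: [0.3, -0.3, 0.3]
finger_gap: 0.0856
finger_force: 0.0
```

Request:
jog_arm(steps=[[[0,0,20],[0,0,0],1],[[0,0,20],[0,0,0],1],[[0,0,0],[0,0,0],1]])

```text
time: 2.28
eef_pos: [0.5146, -0.2179, 0.3227]
orientation: [[0.006, 1.0, 0.006], [1.0, -0.006, -0.003], [-0.003, 0.006, -1.0]]
wrist_force: [-0.5, -0.1, 0.7]
finger_gap: 0.0855
finger_force: 0.0
```

```bash
python3 - <<'E'
from h import *
import pickle
st=manip.state(); im=capture('wrist')[:,:,::-1]; cv2.imwrite('pics/ws.png',im); pickle.dump(st,open('ws.pkl','wb')); print(st['eef_pos'],st['time'])
E
```

```text
[ 0.51462029 -0.21787969  0.32269107] 2.2833
```

View pics/wp.png

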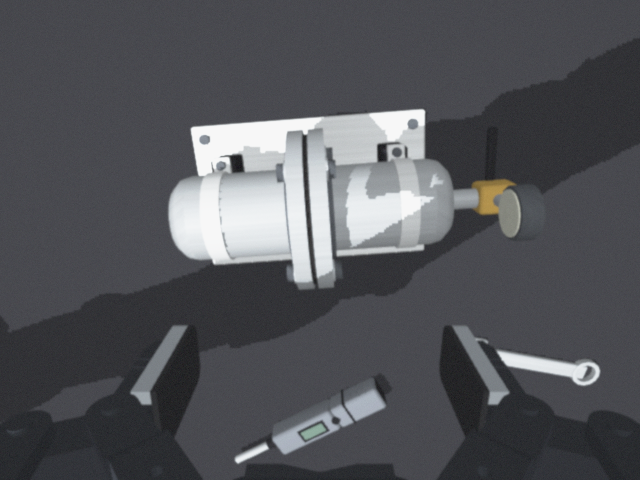

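View pics/ws.png

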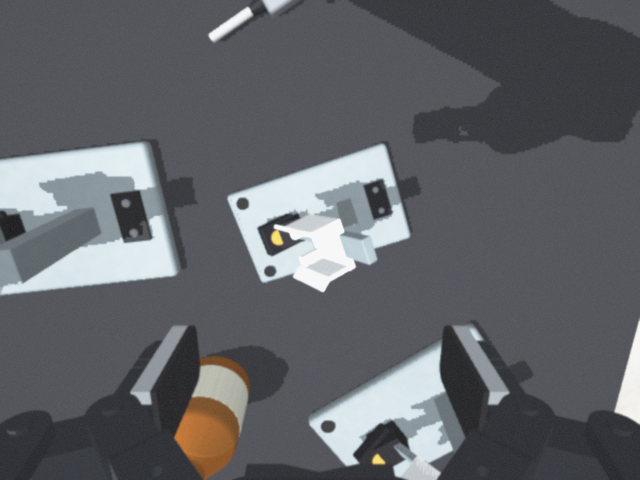

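wp: the joint gap runs from (304,132) to (318,287), and the base corners are at (193,128), (425,110) and (426,249). ws: the base corners of stand B are at (386,143), (411,237), (264,283) and (229,195), with its brass port at (278,238).

```bash
python3 - <<'E'
from h import *
import pickle
from scipy.optimize import least_squares as LS
np.set_printoptions(precision=4,suppress=True)
sp=pickle.load(open('wp.pkl','rb'));ss=pickle.load(open('ws.pkl','rb'))
Wp,Ws=cam('wrist',sp),cam('wrist',ss)
# initial-state wrist for pen
def T(x,y,a,P):
    P=np.array(P,float);c,s=np.cos(a),np.sin(a);return np.c_[x+c*P[:,0]-s*P[:,1],y+s*P[:,0]+c*P[:,1],P[:,2]]
# stand
obj=[[.09,.055,.014],[.09,-.055,.014],[-.09,-.055,.014],[-.09,.055,.014]];px=np.array([(386,143),(411,237),(264,283),(229,195)])
r=LS(lambda q:(proj(Ws,T(*q,obj))-px).ravel(),[.518,-.26,.32]);print('stand',r.x,np.degrees(r.x[2]),r.fun.round(1))
print('port proj',proj(Ws,T(*r.x,[[-.045,0,.04],[.055,0,.2]])))
S=cam('scene');px2=np.array([(532,322),(527,473),(402,473),(413,322)]);f=lambda p:(p+.5)/3.75-.5
oo=[obj[3],obj[0],obj[1],obj[2]]
def fs(q): return (proj(S,T(*q,oo))-np.c_[f(px2[:,0])+120,f(px2[:,1])+150]).ravel()
r2=LS(fs,r.x);print('stand scene',r2.x,r2.fun.round(1))
# pipe
bo=lambda h:[[-.11,.07,h],[.11,.07,h],[.11,-.07,h]];bp=np.array([(193,128),(425,110),(426,249)])
th=np.radians(np.linspace(-85,85,171));circ=np.c_[0*th,.065*np.sin(th),.08+.065*np.cos(th)]
def fp(q):
    e=(proj(Wp,T(*q[:3],bo(q[3])))-bp).ravel()
    g=proj(Wp,T(*q[:3],circ));gy=[135,210,283];gx=[304.3,311,318]
    o=np.argsort(g[:,1]);e2=np.interp(gy,g[o,1],g[o,0])-gx
    e3=[g[:,1].min()-131,g[:,1].max()-289]
    return np.r_[e,2*e2,e3,(q[3]-.01)*500]
r=LS(fp,[.507,.252,.07,.01]);print('pipe',r.x,r.fun.round(1))
# pen at z: wrist wp, initial
s0=dict(eef_pos=np.array([.64936,0,.23025]),orientation=np.array([[-1.4375e-4,.999998,-.001989],[1,1.434e-4,-1.743e-4],[-1.74e-4,-.001989,-.999998]]))
W0=cam('wrist',s0)
print('pen0 tip',ray(W0,(65,285),.013),'tail top',ray(W0,(236,163),.026),ray(W0,(252,188),.026),'front top',ray(W0,(102,245),.026),ray(W0,(121,268),.026))
print('penp tip',ray(Wp,(237,459),.013),'ws tip',ray(Ws,(213,39),.013))
print('spanner',ray(W0,(370,120),0),ray(W0,(522,147),0),'bottle',ray(Ws,(220,375),.1))
E
```

```text
stand [ 0.5198 -0.2602  0.3113] 17.836999324556423 [ 1.3 -0.7  2.   0.3 -1.2  0.5 -2.2  0.5]
port proj [[281.3844 236.3704]
 [402.099  266.5419]]
stand scene [ 0.5192 -0.2605  0.3134] [-0.1 -0.3 -0.4 -0.7 -0.1  0.4  0.5  0.7]
pipe [0.5088 0.2535 0.0904 0.0082] [-1.2  1.3  0.1 -1.5 -0.2  0.2  2.6 -1.8 -0.1 -0.  -0.3 -0.9]
pen0 tip [ 0.4134 -0.0817  0.013 ] tail top [0.5823 0.0329 0.026 ] [0.5943 0.0122 0.026 ] front top [ 0.4615 -0.0378  0.026 ] [ 0.4747 -0.0593  0.026 ]
penp tip [ 0.4138 -0.081   0.013 ] ws tip [ 0.4157 -0.0814  0.013 ]
spanner [0.693  0.0651 0.    ] [0.8251 0.0426 0.    ] bottle [ 0.4145 -0.4025  0.1   ]
```

```bash
cat >> h.py <<'E'
from scipy.spatial.transform import Rotation as Ro
np.set_printoptions(precision=4,suppress=True)
ST=(.5195,-.2603,np.radians(17.9)); PI=(.5088,.2535,np.radians(5.0))
def frame(x,y,a,z=0):
    M=np.eye(4);M[:3,:3]=Ro.from_euler('z',a).as_matrix();M[:3,3]=[x,y,z];return M
def tool_in_pen(xg,alpha,zg=.013):
    """tool pose in pen frame: grasp at (xg,0,zg), tool tilted alpha (deg) towards coming from the tail"""
    a=np.radians(alpha);z=np.array([-np.sin(a),0,-np.cos(a)]);y=np.array([0,-1,0.]);x=np.cross(y,z)
    M=np.eye(4);M[:3,:3]=np.c_[x,y,z];M[:3,3]=np.array([xg,0,zg])+.0187*z;return M
def seated(up=0,off=0):
    M=frame(*ST)@np.block([[Ro.from_euler('y',-60,degrees=True).as_matrix(),np.zeros((3,1))],[np.zeros((1,3)),1]])
    # pen tip at port
    tip=frame(*ST)@np.array([-.045,0,.04,1]); M[:3,3]=0; M[:3,3]=tip[:3]-M[:3,:3]@np.array([-.1-up,0,.013-off]); return M
def cur():
    s=manip.state();M=np.eye(4);M[:3,:3]=s['orientation'];M[:3,3]=s['eef_pos'];return M
def delta(M,tag='',C=None):
    C=cur() if C is None else C
    d=(M[:3,3]-C[:3,3])*1000;r=Ro.from_matrix(M[:3,:3]@C[:3,:3].T).as_rotvec()
    print(tag,'mm',d.round(1),'rot',r.round(3),'minrows',max(np.linalg.norm(d)/41.7,np.degrees(np.linalg.norm(r))/7.16).round(1),'goal',M[:3,3].round(4))
E
python3 - <<'E'
from h import *
a=np.radians(30.8);u=np.array([np.cos(a),np.sin(a),0])
P=frame(0,0,a);tip=np.array([.4138,-.0815]);P[:2,3]=tip+.1*u[:2]
G=P@tool_in_pen(.065,30,.022);print(G[:3,3])
H=G.copy();H[:3,3]-=.08*G[:3,2]
delta(H,'pre');delta(G,'grasp',H)
E
```

```text
[ 0.5475 -0.0018  0.0058]
pre mm [  67.8  235.5 -245.8] rot [-0.472  0.273 -1.006] minrows 9.2 goal [0.5819 0.0187 0.0751]
grasp mm [-34.4 -20.5 -69.3] rot [0. 0. 0.] minrows 1.9 goal [ 0.5475 -0.0018  0.0058]
```

Request:
jog_arm(steps=[[[6,30,-5],[-0.039,0.023,-0.084],1],[[6,30,-5],[-0.039,0.023,-0.084],1],[[6,30,-5],[-0.039,0.023,-0.084],1],[[6,30,-10],[-0.039,0.023,-0.084],1],[[6,30,-28],[-0.039,0.023,-0.084],1],[[6,30,-28],[-0.039,0.023,-0.084],1],[[6,30,-28],[-0.039,0.023,-0.084],1],[[6,15,-28],[-0.039,0.023,-0.084],1],[[6,10,-28],[-0.039,0.023,-0.084],1],[[6,0,-28],[-0.039,0.023,-0.084],1],[[6,0,-28],[-0.039,0.023,-0.084],1],[[2,0,-25],[-0.039,0.023,-0.084],1]])

```text
time: 3.33
eef_pos: [0.5814, 0.0207, 0.0703]
orientation: [[0.744, 0.508, -0.434], [0.443, -0.861, -0.249], [-0.5, -0.007, -0.866]]
wrist_force: [-1.1, 0.1, 0.9]
finger_gap: 0.0859
finger_force: 0.0
```

Request:
jog_arm(steps=[[[0,0,0],[0,0,0],1],[[0,0,0],[0,0,0],1]])

```text
time: 3.5
eef_pos: [0.5801, 0.0199, 0.0708]
orientation: [[0.74, 0.512, -0.436], [0.447, -0.859, -0.25], [-0.502, -0.01, -0.865]]
wrist_force: [0.0, -0.4, 0.3]
finger_gap: 0.0853
finger_force: 0.0
```

```bash
python3 - <<'E'
from h import *
a=np.radians(30.8);u=np.array([np.cos(a),np.sin(a),0])
P=frame(0,0,a);tip=np.array([.4138,-.0815]);P[:2,3]=tip+.1*u[:2]
G=P@tool_in_pen(.065,30,.022)
delta(G,'grasp'); st=manip.state(); print(st['qpos'],st['time'])
W=cam('wrist',st); im=capture('wrist')[:,:,::-1].copy()
cv2.imwrite('pics/w2.png',im); print('tail corners pred',proj(W,[tip.tolist()+[.013],(*(tip+.2*u[:2]),.026),(*(tip+.06*u[:2]),.026)]))
E
```

```text
grasp mm [-32.6 -21.7 -65. ] rot [-0.007 -0.007  0.   ] minrows 1.8 goal [ 0.5475 -0.0018  0.0058]
[-20.3345  42.8433  13.7912  84.7646   1.5389  81.4604 -67.4497] 3.5
tail corners pred [[322.8155 384.8565]
 [324.9082 232.4904]
 [323.1542 368.3659]]
```

View pics/w2.png

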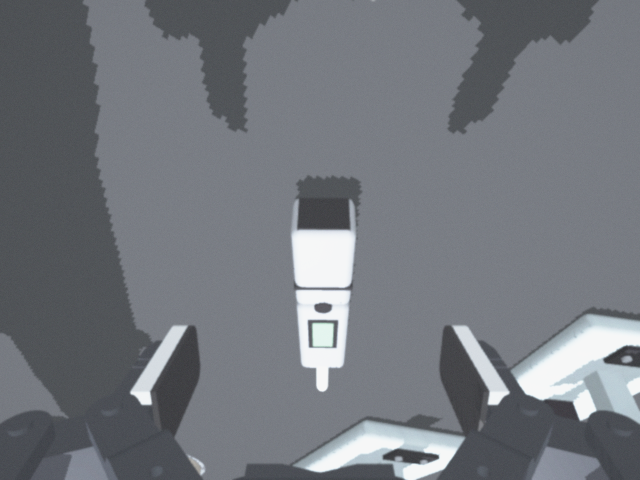

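w2 shows the pen centred between the fingers, with the tail top edge at (323,232), where I predicted it. Grasping now.

Request:
jog_arm(steps=[[[-11,-7,-22],[0,0,0],1],[[-11,-7,-22],[-0.004,-0.004,0],1],[[-11,-8,-21],[-0.003,-0.003,0],1],[[0,0,0],[0,0,0],1],[[0,0,0],[0,0,0],0],[[0,0,0],[0,0,0],0],[[0,0,0],[0,0,0],0],[[0,0,0],[0,0,0],0],[[0,0,0],[0,0,0],0],[[0,0,0],[0,0,0],0],[[0,0,0],[0,0,0],0],[[0,0,0],[0,0,0],0]], newtons=70)

```text
time: 4.55
eef_pos: [0.5509, -0.0002, 0.0098]
orientation: [[0.749, 0.512, -0.422], [0.445, -0.859, -0.253], [-0.492, 0.002, -0.871]]
wrist_force: [1.8, 1.3, 6.6]
finger_gap: 0.0287
finger_force: 71.7
```

```bash
python3 - <<'E'
from h import *
import pickle
C=cur(); a=np.radians(30.8);u=np.array([np.cos(a),np.sin(a),0])
P=frame(0,0,a);tip=np.array([.4138,-.0815]);P[:2,3]=tip+.1*u[:2]
X=np.linalg.inv(P)@C; pickle.dump(X,open('X1.pkl','wb')); print(X, manip.state()['finger_gap'],manip.state()['finger_force'])
up=C.copy();up[2,3]+=.12
delta(seated(.025,.05)@X,'pre-seat',up)
delta(seated(.015,.0)@X,'in',seated(.025,.05)@X);delta(seated(0,.0)@X,'down',seated(.015,.0)@X)
E
```

```text
[[ 0.8706 -0.0003 -0.4919  0.0594]
 [-0.0014 -1.     -0.0019 -0.0004]
 [-0.4919  0.0023 -0.8706  0.0098]
 [ 0.      0.      0.      1.    ]] 0.028745847936164578 71.71111822128296
pre-seat mm [ -24.9 -258.4   93.3] rot [ 0.433 -0.956 -0.204] minrows 8.6 goal [ 0.526  -0.2586  0.2231]
in mm [ 36.4  11.8 -33.7] rot [0. 0. 0.] minrows 1.2 goal [ 0.5624 -0.2469  0.1894]
down mm [ -7.1  -2.3 -13. ] rot [0. 0. 0.] minrows 0.4 goal [ 0.5553 -0.2492  0.1764]
```

Request:
jog_arm(steps=[[[0,0,10],[0,0,0],0],[[0,0,20],[0,0,0],0],[[0,0,25],[0,0,0],0],[[0,0,25],[0,0,0],0],[[0,0,25],[0.02,-0.05,-0.01],0],[[0,0,25],[0.03,-0.06,-0.01],0],[[0,-10,25],[0.03,-0.065,-0.014],0],[[-2,-20,25],[0.03,-0.065,-0.014],0],[[-3,-20,20],[0.03,-0.065,-0.014],0],[[-3,-20,20],[0.03,-0.065,-0.014],0],[[-3,-20,20],[0.03,-0.065,-0.014],0],[[-3,-20,20],[0.03,-0.065,-0.014],0]])

```text
time: 5.55
eef_pos: [0.5339, -0.1121, 0.2696]
orientation: [[0.912, 0.408, 0.044], [0.408, -0.913, -0.012], [0.035, 0.029, -0.999]]
wrist_force: [-0.2, -0.1, -2.2]
finger_gap: 0.0287
finger_force: 70.5
```

Request:
jog_arm(steps=[[[-3,-20,10],[0.03,-0.065,-0.014],0],[[-3,-25,0],[0.03,-0.065,-0.014],0],[[-3,-25,0],[0.03,-0.065,-0.014],0],[[-2,-25,0],[0.03,-0.065,-0.014],0],[[0,-25,0],[0.03,-0.065,-0.014],0],[[0,-20,0],[0.025,-0.065,-0.014],0],[[0,0,0],[0,0,0],0],[[0,0,0],[0,0,0],0]])

```text
time: 6.22
eef_pos: [0.5214, -0.2529, 0.2774]
orientation: [[0.85, 0.318, 0.42], [0.288, -0.948, 0.135], [0.441, 0.006, -0.897]]
wrist_force: [0.3, 0.4, -1.8]
finger_gap: 0.0286
finger_force: 70.6
```

```bash
python3 - <<'E'
from h import *
import pickle
X=pickle.load(open('X1.pkl','rb'));st=manip.state();print(st['qpos'],st['time'],st['finger_gap'])
delta(seated(.025,.05)@X,'pre-seat')
S,D=cam('scene'),cam('side')
P=cur()@np.linalg.inv(X); pts=[(P@np.array([x,0,.013,1]))[:3] for x in(-.1,-.04,.1)];print(pts)
a=capture('scene')[:,:,::-1];b=capture('side')[:,:,::-1]
qa,qb=proj(S,pts),proj(D,pts);print(qa,qb)
def crop(im,q,n=100):
    c=q.mean(0).astype(int);x,y=c-n;im=im.copy();k=cv2.resize(im[y:y+2*n,x:x+2*n],None,fx=2,fy=2,interpolation=cv2.INTER_CUBIC);print('org',x,y)
    return k
cv2.imwrite('pics/p3.png',np.hstack([crop(a,qa),crop(b,qb)]))
E
```

```text
[  7.3517   5.2716  27.6485 109.8253 -29.354   52.4942 -21.3459] 6.2167 0.02862373476909118
pre-seat mm [  4.6  -5.7 -54.3] rot [ 0.029 -0.071 -0.013] minrows 1.3 goal [ 0.526  -0.2586  0.2231]
[array([ 0.4337, -0.2828,  0.1477]), array([ 0.4657, -0.2718,  0.1972]), array([ 0.5404, -0.2459,  0.3128])]
[[243.4315 209.2389]
 [241.562  205.8311]
 [236.7112 196.9888]] [[381.5168 186.128 ]
 [370.6177 169.7394]
 [343.0161 128.2357]]
org 140 104
org 265 61
```

View pics/p3.png

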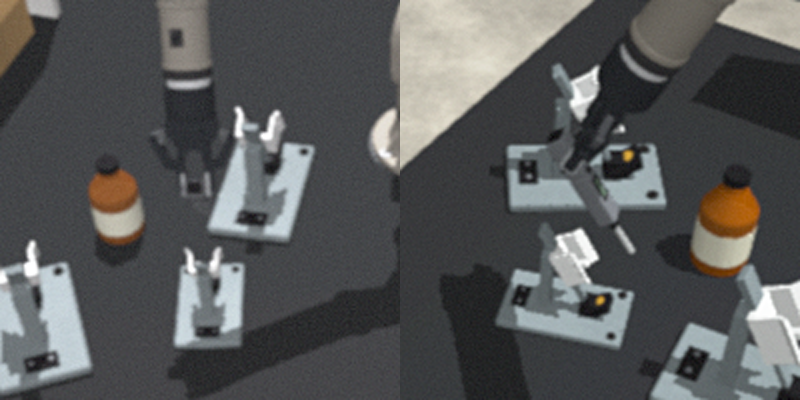

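p3 (side half): the tip is at (632,252) and the tail at (557,135) in the crop, which agrees with the predicted pose to within a pixel. Descending to the pre-seat pose.

Request:
jog_arm(steps=[[[1,-1,-10],[0.007,-0.018,-0.003],0],[[1,-1,-15],[0.007,-0.018,-0.003],0],[[1,-1,-15],[0.007,-0.018,-0.003],0],[[1,-2,-14],[0.007,-0.018,-0.003],0],[[0,0,0],[0,0,0],0],[[0,0,0],[0,0,0],0],[[0,0,0],[0,0,0],0]])

```text
time: 6.9
eef_pos: [0.5292, -0.2552, 0.2254]
orientation: [[0.815, 0.313, 0.487], [0.271, -0.95, 0.155], [0.511, 0.006, -0.859]]
wrist_force: [0.1, -0.4, -1.7]
finger_gap: 0.0288
finger_force: 70.4
```

```bash
python3 - <<'E'
from h import *
import pickle
X=pickle.load(open('X1.pkl','rb'));st=manip.state()
delta(seated(.025,.05)@X,'pre-seat'); delta(seated(.012,.0)@X,'in'); print(st['wrist_force'],st['time'])
E
```

```text
pre-seat mm [-3.2 -3.5 -2.4] rot [ 0.003  0.005 -0.008] minrows 0.1 goal [ 0.526  -0.2586  0.2231]
in mm [ 31.8   7.8 -38.6] rot [ 0.003  0.005 -0.008] minrows 1.2 goal [ 0.561  -0.2473  0.1868]
[ 0.1313 -0.3576 -1.6885] 6.9
```

Request:
jog_arm(steps=[[[-3,-3.5,-2],[0.003,0.005,-0.008],0],[[4.3,1.4,-4.5],[0,0,0],0],[[4.3,1.4,-4.5],[0,0,0],0],[[4.3,1.4,-4.5],[0,0,0],0],[[4.3,1.4,-4.5],[0,0,0],0],[[4.3,1.4,-4.5],[0,0,0],0],[[4.3,1.4,-4.5],[0,0,0],0],[[4.3,1.4,-4.5],[0,0,0],0],[[2.5,0.8,-2.5],[0,0,0],0],[[0,0,0],[0,0,0],0],[[0,0,0],[0,0,0],0]])

```text
time: 7.82
eef_pos: [0.5576, -0.2489, 0.1881]
orientation: [[0.821, 0.303, 0.483], [0.261, -0.953, 0.154], [0.507, 0.0, -0.862]]
wrist_force: [-0.6, -0.6, -2.4]
finger_gap: 0.0284
finger_force: 70.7
```

```bash
python3 - <<'E'
from h import *
import pickle
X=pickle.load(open('X1.pkl','rb'));st=manip.state()
delta(seated(.012,.0)@X,'in'); delta(seated(0,.0)@X,'down'); print(st['wrist_force'],st['time'])
E
```

```text
in mm [ 3.4  1.6 -1.3] rot [-0.    -0.001  0.002] minrows 0.1 goal [ 0.561  -0.2473  0.1868]
down mm [ -2.3  -0.3 -11.7] rot [-0.    -0.001  0.002] minrows 0.3 goal [ 0.5553 -0.2492  0.1764]
[-0.5672 -0.6476 -2.4359] 7.8167
```

Request:
jog_arm(steps=[[[1,0.5,-1],[0,0,0],0],[[0,0,-2],[0,0,0],0],[[-0.5,0,-2],[0,0,0],0],[[-0.5,0,-2],[0,0,0],0],[[-0.7,0,-2],[0,0,0],0],[[-0.7,-0.3,-1.7],[0,0,0],0],[[0,0,0],[0,0,0],0],[[0,0,0],[0,0,0],0]])

```text
time: 8.48
eef_pos: [0.5563, -0.2521, 0.1812]
orientation: [[0.819, 0.3, 0.489], [0.259, -0.954, 0.15], [0.511, 0.004, -0.86]]
wrist_force: [-10.2, -1.9, 13.9]
finger_gap: 0.0284
finger_force: 72.9
```

```bash
python3 - <<'E'
from h import *
import pickle
X=pickle.load(open('X1.pkl','rb'));st=manip.state()
delta(seated(0,.0)@X,'down'); print(st['wrist_force'],st['torque'],st['time'])
E
```

```text
down mm [-1.   2.9 -4.8] rot [0.002 0.004 0.006] minrows 0.1 goal [ 0.5553 -0.2492  0.1764]
[-10.19    -1.9082  13.9099] [0.0314 1.3366 0.2829] 8.4833
```

Request:
jog_arm(steps=[[[-1.6,-0.5,1],[0,0,0],0],[[-0.8,2.5,0],[0,0,0],0],[[-0.7,-0.3,-1.3],[0,0,0],0],[[-0.7,-0.3,-1.3],[0,0,0],0],[[-0.5,-0.2,-0.9],[0,0,0],0],[[0,0,0],[0,0,0],0],[[0,0,0],[0,0,0],0]])

```text
time: 9.07
eef_pos: [0.5524, -0.2484, 0.1771]
orientation: [[0.82, 0.302, 0.487], [0.261, -0.953, 0.153], [0.51, 0.002, -0.86]]
wrist_force: [-6.0, -0.7, 10.1]
finger_gap: 0.0286
finger_force: 72.4
```

```bash
python3 - <<'E'
from h import *
import pickle
X=pickle.load(open('X1.pkl','rb'));st=manip.state()
delta(seated(0,.0)@X,'down'); print(np.linalg.inv(seated()[:3,:3])@(st['wrist_force']+[0,0,1.8]),np.linalg.inv(seated())@cur()@np.linalg.inv(X))
E
```

```text
down mm [ 2.9 -0.8 -0.7] rot [-0.     0.002  0.003] minrows 0.1 goal [ 0.5553 -0.2492  0.1764]
[ 7.34    1.1482 11.07  ] [[ 1.      0.0011 -0.0022 -0.0006]
 [-0.0011  1.      0.0031  0.0017]
 [ 0.0022 -0.0031  1.      0.0024]
 [ 0.      0.      0.      1.    ]]
```

Request:
jog_arm(steps=[[[0,0,0],[0,0,0],0.6],[[0,0,0],[0,0,0],0.7],[[0,0,0],[0,0,0],0.7],[[0,0,0],[0,0,0],0.7],[[0,0,0],[0,0,0],0.7],[[0,0,0],[0,0,0],0.7],[[0,0,0],[0,0,0],0.7],[[0,0,0],[0,0,0],0.7],[[0,0,0],[0,0,0],0.7],[[0,0,0],[0,0,0],0.7],[[0,0,0],[0,0,0],0.7],[[0,0,0],[0,0,0],0.7]])

```text
time: 10.07
eef_pos: [0.5519, -0.2475, 0.1752]
orientation: [[0.821, 0.303, 0.484], [0.261, -0.953, 0.154], [0.508, 0.0, -0.862]]
wrist_force: [-0.1, 0.2, -0.3]
finger_gap: 0.0601
finger_force: 0.0
```

```bash
python3 - <<'E'
from h import *
S=seated();pts=[(S@np.array([x,0,.013,1]))[:3] for x in(-.1,-.04,.1)]
b=capture('side')[:,:,::-1];w=capture('wrist')[:,:,::-1]
qb=proj(cam('side'),pts);W=cam('wrist',manip.state());print(qb,proj(W,pts),proj(W,(S@np.array([[.1,.015,.026,1],[.1,-.015,.026,1]]).T).T[:,:3]))
c=qb.mean(0).astype(int);x,y=c-50;print('org',x,y)
k=cv2.resize(b[y:y+100,x:x+100],(400,400),interpolation=cv2.INTER_CUBIC)
cv2.imwrite('pics/p4.png',np.hstack([k,cv2.resize(w,(400,300))[np.minimum(np.arange(400),299)]]))
# grasp geometry candidates
for al in (60,70,75):
    G=S@tool_in_pen(.07,al);B=G.copy();B[:3,3]-=.07*G[:3,2]
    delta(B,f'pre{al}');delta(G,'g',B)
print(manip.state()['qpos'])
E
```

```text
[[362.5324 210.093 ]
 [353.3906 194.7677]
 [330.2458 155.9673]] [[323.8342 454.3733]
 [324.3785 422.76  ]
 [327.1152 263.8137]] [[275.1269 299.8492]
 [380.6238 299.2697]]
org 298 136
pre60 mm [ 5.6 -0.5 63.4] rot [-0.162  0.507  0.004] minrows 4.3 goal [ 0.5576 -0.248   0.2385]
g mm [  0.   0. -70.] rot [0. 0. 0.] minrows 1.7 goal [ 0.5576 -0.248   0.1685]
pre70 mm [14.1  2.2 62.6] rot [-0.215  0.673  0.004] minrows 5.7 goal [ 0.566  -0.2453  0.2377]
g mm [-11.6  -3.7 -68.9] rot [0. 0. 0.] minrows 1.7 goal [ 0.5545 -0.249   0.1688]
pre75 mm [18.3  3.5 61.6] rot [-0.242  0.756  0.004] minrows 6.4 goal [ 0.5702 -0.2439  0.2368]
g mm [-17.2  -5.6 -67.6] rot [0. 0. 0.] minrows 1.7 goal [ 0.553  -0.2495  0.1692]
[ 11.3372  14.05    24.5086 116.4238 -48.1429  41.0416  -3.4621]
```

View pics/p4.png

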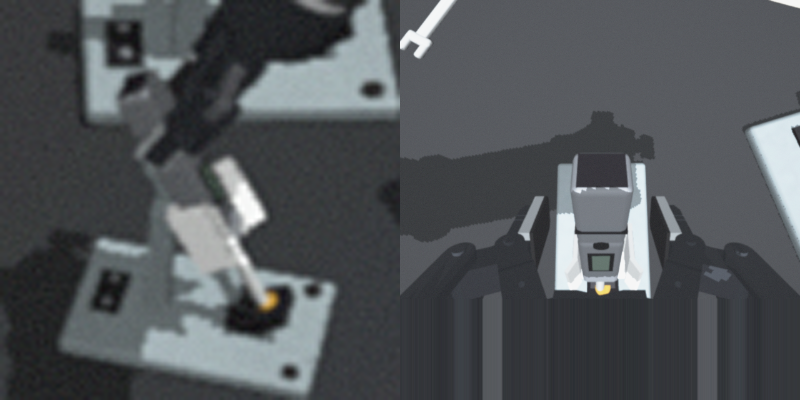

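p4: in the side crop the tip is at the brass port (263,300) and the tail at (140,88), both close to the seated prediction. In the wrist half the tail edge is also where predicted, so the pen is seated and released. Next I regrasp its tail, coming from above.

Request:
jog_arm(steps=[[[-6,-2,12],[0,0,0],1],[[-6,-2,12],[0,0,0],1],[[-6,-2,12],[0,0,0],1],[[-6,-2,12],[0,0,0],1],[[-6,-2,14],[0,0,0],1],[[6,2,0],[-0.031,0.096,0],1],[[6,2,0],[-0.031,0.096,0],1],[[6,2,0],[-0.031,0.096,0],1],[[6,2,0],[-0.031,0.096,0],1],[[6,2,0],[-0.031,0.096,0],1],[[7,2,0],[-0.031,0.096,0],1],[[7,2,0],[-0.031,0.096,0],1]])

```text
time: 11.17
eef_pos: [0.5668, -0.2432, 0.2381]
orientation: [[0.938, 0.304, -0.166], [0.299, -0.953, -0.058], [-0.176, 0.004, -0.984]]
wrist_force: [0.2, -0.7, -0.6]
finger_gap: 0.0854
finger_force: 0.0
```

Request:
jog_arm(steps=[[[0,0,0],[0,0,0],1],[[0,0,0],[0,0,0],1]])

```text
time: 11.33
eef_pos: [0.5677, -0.2413, 0.2353]
orientation: [[0.937, 0.308, -0.165], [0.303, -0.951, -0.056], [-0.175, 0.002, -0.985]]
wrist_force: [-0.7, 0.6, 0.1]
finger_gap: 0.0853
finger_force: 0.0
```

```bash
python3 - <<'E'
from h import *
G=seated()@tool_in_pen(.07,70);delta(G,'g');print(G[:3,:3].round(3),manip.state()['qpos'])
E
```

```text
g mm [-13.2  -7.7 -66.5] rot [ 0.002 -0.    -0.001] minrows 1.6 goal [ 0.5545 -0.249   0.1688]
[[ 0.937  0.307 -0.165]
 [ 0.303 -0.952 -0.053]
 [-0.174  0.    -0.985]] [ -4.6846  26.6165  29.4146  86.8786  -6.215   77.2637 -47.3576]
```

Request:
jog_arm(steps=[[[-3,-3,-14],[0,0,0],1],[[-3,-2,-14],[0,0,0],1],[[-3,-1.5,-14],[0,0,0],1],[[-3,-1,-14],[0,0,0],1],[[-1,0,-10.5],[0,0,0],1],[[0,0,0],[0,0,0],1],[[0,0,0],[0,0,0],1]])

```text
time: 11.92
eef_pos: [0.5522, -0.2514, 0.1709]
orientation: [[0.939, 0.303, -0.164], [0.298, -0.953, -0.055], [-0.173, 0.003, -0.985]]
wrist_force: [-0.1, -0.7, 0.5]
finger_gap: 0.0853
finger_force: 0.0
```

```bash
python3 - <<'E'
from h import *
G=seated()@tool_in_pen(.07,70);delta(G,'g');print(manip.state()['wrist_force'])
E
```

```text
g mm [ 2.3  2.4 -2. ] rot [0.002 0.002 0.005] minrows 0.1 goal [ 0.5545 -0.249   0.1688]
[-0.0841 -0.6701  0.4645]
```

Request:
jog_arm(steps=[[[2,2,-1],[0,0,0],1],[[0,0,0],[0,0,0],0],[[0,0,0],[0,0,0],0],[[0,0,0],[0,0,0],0],[[0,0,0],[0,0,0],0],[[0,0,0],[0,0,0],0],[[0,0,0],[0,0,0],0],[[0,0,0],[0,0,0],0],[[0,0,0],[0,0,0],0]], newtons=80)

```text
time: 12.67
eef_pos: [0.5551, -0.2489, 0.17]
orientation: [[0.938, 0.304, -0.163], [0.299, -0.953, -0.055], [-0.173, 0.003, -0.985]]
wrist_force: [-0.5, 1.1, 4.3]
finger_gap: 0.0295
finger_force: 78.6
```

```bash
cat >> h.py <<'E'
def pen_up(tip,yaw,lean=0):
    """pen pose, tail up, tip at point; lean deg: tail towards its +x heading (as in stand)"""
    R=Ro.from_euler('z',yaw,degrees=True)*Ro.from_euler('y',-90+lean,degrees=True)
    M=np.eye(4);M[:3,:3]=R.as_matrix();M[:3,3]=np.array(tip)-M[:3,:3]@np.array([-.1,0,.013]);return M
def seam(th,r=.072):
    t=np.radians(th);return (frame(*PI)@np.array([0,r*np.sin(t),.08+r*np.cos(t),1]))[:3]
E
python3 - <<'E'
from h import *
import pickle
st=manip.state();C=cur();X=np.linalg.inv(seated())@C;pickle.dump(X,open('X2.pkl','wb'));print(X,st['finger_gap'],st['finger_force'],st['wrist_force'])
O=seated(.03,.05)@X;delta(O,'out')
U=pen_up([.5,-.15,.25],18,4)@X;delta(U,'upright mid',O)
V=pen_up(seam(54,.10)+[0,0,.03],18,4)@X;delta(V,'pre-seam',U)
E
```

```text
[[ 0.3431  0.0011 -0.9393  0.0538]
 [-0.0037 -1.     -0.0025 -0.0001]
 [-0.9393  0.0043 -0.3431  0.0067]
 [ 0.      0.      0.      1.    ]] 0.029510771072905884 78.6142909526825 [-0.4984  1.0865  4.3224]
out mm [-26.9  -8.7  51. ] rot [-0.  0.  0.] minrows 1.4 goal [ 0.5282 -0.2576  0.221 ]
upright mid mm [-11.9 112.8 182. ] rot [ 0.14  -0.432  0.002] minrows 5.1 goal [ 0.5162 -0.1448  0.403 ]
pre-seam mm [  1.7 484.1 -81.2] rot [0. 0. 0.] minrows 11.8 goal [0.518  0.3393 0.3218]
```

Request:
jog_arm(steps=[[[2,1,4],[0,0,0],0],[[2,1,4],[0,0,0],0],[[-5,-2,4],[0,0,0],0],[[-8,-2.5,6],[0,0,0],0],[[-8,-2.5,6],[0,0,0],0],[[-8,-2.5,6],[0,0,0],0],[[-8,-2.5,10],[0,0,0],0],[[-3,-1,20],[0,0,0],0],[[0,0,25],[0,0,0],0],[[0,0,30],[0,0,0],0],[[0,5,30],[0.014,-0.043,0],0],[[0,10,30],[0.014,-0.043,0],0]])

```text
time: 13.67
eef_pos: [0.5179, -0.2462, 0.3465]
orientation: [[0.95, 0.302, -0.077], [0.301, -0.953, -0.028], [-0.082, 0.004, -0.997]]
wrist_force: [0.7, 0.0, -2.3]
finger_gap: 0.029
finger_force: 79.1
```

Request:
jog_arm(steps=[[[0,20,30],[0.014,-0.043,0],0],[[0,20,20],[0.014,-0.043,0],0],[[0,25,10],[0.014,-0.043,0],0],[[0,30,0],[0.014,-0.043,0],0],[[0,30,0],[0.014,-0.043,0],0],[[0,30,0],[0.014,-0.043,0],0],[[0,30,0],[0.014,-0.043,0],0],[[0,30,0],[0.014,-0.043,0],0],[[0,30,0],[0,0,0],0],[[0,30,0],[0,0,0],0],[[0,30,0],[0,0,0],0],[[0,30,0],[0,0,0],0]])

```text
time: 14.67
eef_pos: [0.5176, 0.0898, 0.4053]
orientation: [[0.916, 0.302, 0.262], [0.291, -0.953, 0.082], [0.275, 0.001, -0.961]]
wrist_force: [1.1, -0.5, -1.2]
finger_gap: 0.0292
finger_force: 79.2
```

```bash
python3 - <<'E'
from h import *
import pickle
X=pickle.load(open('X2.pkl','rb'))
P=cur()@np.linalg.inv(X);print('tip',(P@[-.1,0,.013,1])[:3],'axis',P[:3,0],manip.state()['qpos'],manip.state()['finger_gap'])
V=pen_up(seam(54,.10)+[0,0,.03],18,4)@X;delta(V,'pre-seam');delta(pen_up(seam(54,.073),18,4)@X,'seam',V)
E
```

```text
tip [0.501  0.0847 0.2523] axis [0.0683 0.0212 0.9974] [-25.9076  -5.1933  11.0114 100.696    0.2813  68.4541 -87.2752] 0.02918500760418248
pre-seam mm [  0.4 249.5 -83.5] rot [-0.    -0.002  0.003] minrows 6.3 goal [0.518  0.3393 0.3218]
seam mm [  1.9 -21.8 -45.9] rot [0. 0. 0.] minrows 1.2 goal [0.5199 0.3175 0.2759]
```

Request:
jog_arm(steps=[[[0,30,0],[0,0,0],0],[[0,30,0],[0,0,0],0],[[0,30,0],[0,0,0],0],[[0,30,0],[0,0,0],0],[[0,30,0],[0,0,0],0],[[0,30,0],[0,0,0],0],[[0,30,0],[0,0,0],0],[[0,25,-15],[0,0,0],0],[[0,15,-25],[0,0,0],0],[[0,0,-25],[0,0,0],0],[[0,0,-18],[0,0,0],0],[[0,0,0],[0,0,0],0]])

```text
time: 15.67
eef_pos: [0.5164, 0.337, 0.3166]
orientation: [[0.918, 0.303, 0.255], [0.293, -0.953, 0.076], [0.266, 0.005, -0.964]]
wrist_force: [-0.5, -0.6, -2.7]
finger_gap: 0.0293
finger_force: 79.1
```

Request:
jog_arm(steps=[[[0,0,0],[0,0,0],0],[[0,0,0],[0,0,0],0]])

```text
time: 15.83
eef_pos: [0.5198, 0.3396, 0.3238]
orientation: [[0.916, 0.302, 0.265], [0.29, -0.953, 0.084], [0.278, -0.0, -0.961]]
wrist_force: [0.1, -1.0, -2.5]
finger_gap: 0.0293
finger_force: 79.2
```

```bash
python3 - <<'E'
from h import *
import pickle
X=pickle.load(open('X2.pkl','rb'))
P=cur()@np.linalg.inv(X);tip=(P@[-.1,0,.013,1])[:3];print('tip',tip,'axis',P[:3,0],'goal1',seam(54,.073))
delta(pen_up(seam(54,.10)+[0,0,.03],18,4)@X,'pre-seam');delta(pen_up(seam(54,.073),18,4)@X,'seam')
st=manip.state();W=cam('wrist',st)
D,S=cam('side'),cam('scene')
b=capture('side')[:,:,::-1];a=capture('scene')[:,:,::-1];w=capture('wrist')[:,:,::-1]
cv2.imwrite('pics/s5.png',b);cv2.imwrite('pics/a5.png',a);cv2.imwrite('pics/w5.png',w)
jt=[seam(t,.065) for t in(54,0,-54)]
for n,c in(('side',D),('scene',S),('wrist',W)):print(n,proj(c,[tip,*jt]).round(1).tolist())
E
```

```text
tip [0.5036 0.3347 0.1708] axis [0.066  0.0196 0.9976] goal1 [0.5037 0.3123 0.1229]
pre-seam mm [-1.8 -0.3 -2.1] rot [-0.002  0.     0.003] minrows 0.1 goal [0.518  0.3393 0.3218]
seam mm [  0.1 -22.1 -47.9] rot [-0.002  0.     0.003] minrows 1.3 goal [0.5199 0.3175 0.2759]
side [[204.9, 339.2], [217.5, 341.8], [230.2, 316.5], [244.9, 305.4]]
scene [[424.3, 257.9], [412.9, 267.0], [396.8, 259.1], [379.3, 262.3]]
wrist [[319.6, 300.2], [351.4, 298.2], [417.4, 318.3], [469.1, 324.2]]
```

I've used up the picture views, so from here I check with pixel values instead.

```bash
python3 - <<'E'
from h import *
for f,x,y in(('s5',205,333),('a5',424,252)):
    g=cv2.cvtColor(cv2.imread(f'pics/{f}.png'),6);print(f,x-11,y-12);print(g[y-12:y+14,x-11:x+14]//10)
g=cv2.cvtColor(cv2.imread('pics/w5.png'),6);print('w');print(g[262:326:4,280:444:4]//10)
E
```

```text
s5 194 321
[[ 9  8  8  9 10 10 10 10 10 10 10 10 11 12 13 13 13 13 13 13 13 13 13 13
  12]
 [ 8  8  8  9 10 10 10 10 10 10 10 10 11 13 13 13 13 13 13 13 13 13 13 13
  13]
 [ 8  8  8  8  9 10 10 10 10 10 10 11 12 13 13 13 13 13 13 13 13 13 13 13
  13]
 [ 8  8  8  8  9 10 10 10 10  9 10 12 12 13 13 13 13 13 13 13 13 13 13 13
  13]
 [ 8  8  8  8  9 10 11 10 10 10 12 12 13 13 13 13 13 13 13 13 13 13 13 13
  13]
 [ 8  8  8  8  8  9 10 10 10 11 12 13 13 13 13 13 13 13 13 13 13 13 13 13
  13]
 [ 8  8  8  8  8  9 10 10 10 11 12 13 13 13 13 13 13 13 13 13 13 13 13 13
  13]
 [ 9  8  8  8  8  8  9 10 11 12 12 12 13 13 13 13 13 13 13 13 13 13 13 12
  13]
 [ 8 10 11 10 10  9  9 10 11 13 13 13 12 12 13 13 13 13 13 13 13 13 12 13
  15]
 [ 7 11 14 14 13 12 10 11 13 14 14 13 12 12 13 12 13 13 13 13 12 11 13 16
  19]
 [ 4  8 12 14 15 14 12 12 14 15 14 12 12 12 13 12 12 13 12 11  9 10 14 19
  20]
 [ 3  4  8 12 14 14 12 12 14 15 14 13 12 12 12 12 12 12 12 11 10 13 17 19
  20]
 [ 3  5  9 12 14 14 13 12 13 14 14 13 12 12 12 12 12 12 11  9 12 16 18 19
  19]
 [ 4  9 13 15 14 14 14 13 13 14 15 14 12 11 11 12
[... 4434 characters left out ...]
24 24
  24 22 19 19 19 20 20 20 19 17 14 13 13 13 12 11 10]
 [ 9  9  9  9  9  9  9 10  9  9  9 10  9 10  9  9 10 22 23 23 14  6  9 18
  24 24 19 19 19 20 20 20 20 20 20 20 19 17 15 14 13]
 [ 7  9 10 10  9 10 10  9 10 10 10 10 10 10 10  9  9 15 23 23  6 10 16 16
  16  9 12 17 19 20 20 20 20 20 20 20 19 20 20 20 20]
 [ 6  9 10 10 10 10 10 10 10 10 10 10 10 10 10 10 10 10 22 23  5  6 16 16
  16 22 16  7  6  9 15 19 20 20 20 20 19 19 20 20 19]
 [ 4  6  6  6  7  7  6  6  7  6  6  7  6  6  6  6  6  6  8 11  5  5 16 16
  16 21 24 20 19 16 10  6  6  9 15 18 19 19 20 20 19]
 [ 5  8  9 10  9  9  9  9  9 10  9  9 10 10  9 10  9  9  9  6  4  5 15 16
  16 16 10  8  9 21 21 20 19 15 10  6  6  8 12 15 17]]
```

```bash
python3 - <<'E'
from h import *
import pickle
X=pickle.load(open('X2.pkl','rb'));W=cam('wrist',manip.state());P=cur()@np.linalg.inv(X)
f=lambda v:(P@np.c_[np.array(v),np.ones(len(v))].T).T[:,:3]
print('pen pts',proj(W,f([[-.1,0,.013],[-.04,-.015,.0],[-.04,.015,.0],[.1,-.015,0],[.1,.015,0],[.1,0,.013]])).round(0).tolist())
print('base corners',proj(W,[(frame(*PI)@np.array([a,b,.008,1]))[:3] for a,b in((-.11,.07),(.11,.07),(-.11,-.07))]).round(0).tolist())
g=cv2.imread('pics/w5.png').astype(int).sum(2)//3
print(g[286:330:3,290:352:3])
E
```

```text
pen pts [[320.0, 300.0], [344.0, 290.0], [295.0, 290.0], [375.0, 337.0], [266.0, 338.0], [320.0, 385.0]]
base corners [[309.0, 371.0], [351.0, 182.0], [428.0, 397.0]]
[[ 98  94  97  98  98  97  97  98  98 100  98  96 169 247 247 247 158 178
  195 208 216]
 [100  95  95 100  98  97  96  98  96  97 101  96 235 247 247 247 169 182
  196 210 217]
 [ 99  98  97  99  98 100  95  97  98  96  94  98 247 247 247 230 117 162
  199 212 217]
 [ 97  97  98  98  99 103  99 100  99 101  97 100 128 140 138 107 110  73
  120 199 219]
 [ 96  98 101 101  99  98 100  97 101  97  99 101  98 103 101  99  99 109
  115  70 132]
 [ 99  99  98 100 101  99 100  98 100  97 100  99  99  97  98 101 100 102
  188 192 122]
 [ 95  99 100 101  96 100  98  98  99  99 100  99 101 100 100 101 100  99
  118 221 227]
 [ 99 100 101 100 100 102 100 101 101  98  99 100  99 101  97  99  99 101
   98 192 229]
 [ 99 101  99 100 103  99 100  99 102 100 101 101 100 102 101 103 101 101
   99 117 226]
 [110 111 114 111 112 112 109 113 111 109 105 110 108 109 109 109 107 106
  111 110 173]
 [ 98  99  95  97  95  97  98  97  96  95  99 100  96  97  98  93  94  94
   93  95 105]
 [ 74  78  76  76  78  77  79  77  73  77  75  74  73  75  77  75  84  81
   81  81  66]
 [100  98  98 100 100 101 100 100  99  97  99  97  99  99 101 100  98  99
   99  94  95]
 [ 98 100 101  99  99 101 100 101 101  99 100  99  99 100  97  97  98  99
  100 100  99]
 [101  99  98 101  99 101 100  99  99 101 100 101 100 100  99 101 102 101
   97 101  99]]
```

The scene and side pixels put the tip within about 2 mm of the estimate. The wrist view only shows the barrel, which hides the tip. Approaching the left end of the sweep.

Request:
jog_arm(steps=[[[-0.5,0,-8],[0,0,0],0],[[-0.5,0,-8],[0,0,0],0],[[0,0,-8],[0,0,0],0],[[0,0,-8],[0,0,0],0],[[0,0,-8],[0,0,0],0],[[0,0,-7],[0,0,0],0],[[0,-4,0],[0,0,0],0],[[0,-4,0],[0,0,0],0],[[0,-4,0],[0,0,0],0],[[0,-3,0],[0,0,0],0],[[0,0,0],[0,0,0],0],[[0,0,0],[0,0,0],0]])

```text
time: 16.98
eef_pos: [0.5183, 0.3248, 0.2752]
orientation: [[0.916, 0.303, 0.263], [0.291, -0.953, 0.084], [0.276, -0.0, -0.961]]
wrist_force: [0.4, 0.1, -1.5]
finger_gap: 0.0293
finger_force: 79.3
```

```bash
cat > sw.py <<'E'
from h import *
import pickle,sys
X=pickle.load(open('X2.pkl','rb'));st=manip.state();P=cur()@np.linalg.inv(X);tip=(P@[-.1,0,.013,1])[:3]
q=np.linalg.inv(frame(*PI))@np.r_[tip,1];print('x off mm',(q[0]*1e3).round(1),'theta',np.degrees(np.arctan2(q[1],q[2]-.08)).round(1),'r',(np.hypot(q[1],q[2]-.08)*1e3).round(1),'lean',np.degrees(np.arccos(P[2,0])).round(1),'F',st['wrist_force'],'t',st['time'])
p=tip
for t in sys.argv[1:]:
    g=(frame(*PI)@np.r_[-.001,0,0,0])[:3]+seam(float(t),.073);print(t,((g-p)*1e3).round(1));p=g
E
python3 sw.py 54
```

```text
x off mm -1.2 theta 57.6 r 78.9 lean 4.1 F [ 0.3955  0.0525 -1.5238] t 16.9833
54 [ 0.8 -7.5  0.6]
```

Request:
jog_arm(steps=[[[0.2,-2,0.2],[0,0,0],0],[[0.2,-2,0.2],[0,0,0],0],[[0.2,-2,0.1],[0,0,0],0],[[0,-1.5,0],[0,0,0],0],[[0,0,0],[0,0,0],0],[[0,0,0],[0,0,0],0],[[0,0,0],[0,0,0],0],[[0,0,0],[0,0,0],0]])

```text
time: 17.65
eef_pos: [0.5185, 0.3177, 0.2751]
orientation: [[0.916, 0.304, 0.262], [0.292, -0.953, 0.083], [0.275, 0.0, -0.961]]
wrist_force: [0.3, -0.1, -2.2]
finger_gap: 0.0292
finger_force: 79.3
```

```bash
python3 sw.py 54 47 40; python3 - <<'E'
from h import *
import pickle
X=pickle.load(open('X2.pkl','rb'));P=cur()@np.linalg.inv(X);tip=(P@[-.1,0,.013,1])[:3]
t=proj(cam('scene'),[tip,P[:3,3]])[0];print(t,proj(cam('scene'),seam(54,.065)));x,y=t.astype(int)
g=cv2.cvtColor(capture('scene'),cv2.COLOR_RGB2GRAY);print(x-12,y-8);print(g[y-8:y+8,x-12:x+8]//10)
t=proj(cam('side'),tip)[0];print(t,proj(cam('side'),seam(54,.065)));x,y=t.astype(int)
g=cv2.cvtColor(capture('side'),cv2.COLOR_RGB2GRAY);print(x-8,y-8);print(g[y-8:y+8,x-8:x+14]//10)
E
```

```text
x off mm -1.7 theta 54.7 r 72.9 lean 4.1 F [ 0.3428 -0.1008 -2.1937] t 17.65
54 [ 0.8 -0.4  0.7]
47 [ 0.5 -5.6  6.9]
40 [ 0.6 -6.4  6.1]
[415.3482 266.1352] [[412.9313 267.0492]]
403 258
[[22 23 22 21 19 16 12  9  7  6  7  7  7  7  8  7  7  7  7  7]
 [20 22 23 23 21 19 16 12 11  8  7  6  7  8 10  9  7  7  6  7]
 [16 19 21 22 22 22 20 18 14 10  7  6  8 11 12 11  8  7  7  6]
 [13 15 17 20 22 22 22 20 17 11  8  7  9 12 12 10  8  7  7  6]
 [13 14 16 18 19 20 21 21 19 15 13 12 12 12 12 10  7  6  7  6]
 [14 15 17 19 20 19 19 20 20 18 18 17 14 13 12  9  7  7  6  7]
 [14 14 16 19 21 20 19 19 19 19 19 17 14 13 11  9  7  6  6  6]
 [14 14 14 18 20 21 20 19 18 18 18 16 14 13 11  8  7  6  6  7]
 [13 13 14 16 18 19 20 20 19 18 17 16 15 14 13  9  7  6  7  7]
 [13 13 14 13 15 17 18 20 19 18 17 16 17 19 17 12  7  6  7  7]
 [13 13 13 13 13 14 16 18 18 18 17 17 19 21 20 13  7  6  6  7]
 [13 13 13 12 11 10 12 14 16 17 17 17 17 20 19 12  8  6  6  7]
 [11 12 13 11  9  7  9 12 14 15 16 15 15 16 15 11  7  6  7  7]
 [ 9 11 11 10  9  8  9 11 13 14 14 15 14 14 12  9  6  7  6  7]
 [ 9  9  9 10 10  9 10 11 13 14
[... 550 characters left out ...]
14 10  8]
 [ 1  2  4  9 14 15 13 14 15 14 12 11 16 18 18 18 19 17 15 11  9  8]
 [ 2  4  8 13 16 15 13 13 15 15 12 13 17 18 18 18 18 15 13  9  8  7]
 [ 3  7 13 15 16 15 13 13 14 15 14 14 17 18 18 17 16 14 12  8  7  7]
 [ 6 11 15 16 15 15 14 13 14 15 15 16 17 18 18 17 16 14 12 10  9  9]
 [10 14 16 16 14 13 12 12 13 15 16 16 17 17 18 17 15 14 13 11 11 11]
 [14 16 16 15 13 12 12 12 13 14 15 15 17 17 17 16 15 14 13 12 13 11]
 [15 16 16 15 13 12 12 12 12 11 12 15 17 17 17 15 14 14 14 14 13 11]
 [16 16 16 15 13 12 12 13 12 11 11 15 16 16 16 15 14 14 14 14 13 11]
 [16 16 16 15 13 12 12 13 12 11 11 15 15 15 15 15 14 14 14 14 13 12]
 [16 16 16 15 13 11 12 13 12  9 11 14 15 15 15 14 14 14 14 14 14 12]]
```

Request:
jog_arm(steps=[[[0.2,-1,1.2],[0,0,0],0],[[0.2,-1,1.2],[0,0,0],0],[[0.2,-1,1.2],[0,0,0],0],[[0.2,-1,1.2],[0,0,0],0],[[0.2,-1,1.2],[0,0,0],0],[[0.2,-1,1.2],[0,0,0],0],[[0.1,-1.1,1],[0,0,0],0],[[0.1,-1.1,1],[0,0,0],0],[[0.1,-1.1,1],[0,0,0],0],[[0.1,-1.1,1],[0,0,0],0],[[0.1,-1.1,1],[0,0,0],0],[[0.1,-1.1,1],[0,0,0],0]])

```text
time: 18.75
eef_pos: [0.5203, 0.3048, 0.2884]
orientation: [[0.916, 0.303, 0.262], [0.292, -0.953, 0.083], [0.275, 0.0, -0.961]]
wrist_force: [-0.4, -0.3, -2.4]
finger_gap: 0.0291
finger_force: 79.3
```

```bash
python3 sw.py 40 33 26
```

```text
x off mm -1.0 theta 39.9 r 72.4 lean 4.1 F [-0.3579 -0.2604 -2.4005] t 18.75
40 [-0.   0.5  0.4]
33 [ 0.6 -7.1  5.3]
26 [ 0.7 -7.7  4.4]
```

Request:
jog_arm(steps=[[[0.1,-1.1,1],[0,0,0],0],[[0.1,-1.1,1],[0,0,0],0],[[0.1,-1.1,1],[0,0,0],0],[[0.1,-1.1,0.9],[0,0,0],0],[[0.1,-1.1,0.9],[0,0,0],0],[[0.1,-1.1,0.9],[0,0,0],0],[[0.1,-1.3,0.7],[0,0,0],0],[[0.1,-1.3,0.7],[0,0,0],0],[[0.1,-1.3,0.7],[0,0,0],0],[[0.1,-1.3,0.7],[0,0,0],0],[[0.1,-1.3,0.7],[0,0,0],0],[[0.1,-1.3,0.7],[0,0,0],0]])

```text
time: 19.75
eef_pos: [0.5215, 0.2904, 0.2983]
orientation: [[0.916, 0.303, 0.262], [0.292, -0.953, 0.083], [0.275, 0.0, -0.961]]
wrist_force: [-0.7, 0.6, -2.4]
finger_gap: 0.0292
finger_force: 79.3
```

```bash
python3 sw.py 26 19 12
```

```text
x off mm -1.0 theta 26.1 r 72.8 lean 4.1 F [-0.7104  0.647  -2.3944] t 19.75
26 [0.  0.  0.2]
19 [ 0.7 -8.2  3.4]
12 [ 0.7 -8.6  2.4]
```

Request:
jog_arm(steps=[[[0.1,-1.4,0.6],[0,0,0],0],[[0.1,-1.4,0.6],[0,0,0],0],[[0.1,-1.4,0.6],[0,0,0],0],[[0.1,-1.4,0.6],[0,0,0],0],[[0.1,-1.4,0.6],[0,0,0],0],[[0.1,-1.4,0.6],[0,0,0],0],[[0.1,-1.4,0.4],[0,0,0],0],[[0.1,-1.4,0.4],[0,0,0],0],[[0.1,-1.4,0.4],[0,0,0],0],[[0.1,-1.4,0.4],[0,0,0],0],[[0.1,-1.4,0.4],[0,0,0],0],[[0.1,-1.4,0.4],[0,0,0],0]])

```text
time: 20.75
eef_pos: [0.5227, 0.2736, 0.3043]
orientation: [[0.916, 0.303, 0.262], [0.292, -0.953, 0.083], [0.275, 0.0, -0.962]]
wrist_force: [0.6, 0.5, -1.3]
finger_gap: 0.0295
finger_force: 79.3
```

```bash
python3 sw.py 12 5 -2
```

```text
x off mm -1.3 theta 12.0 r 72.9 lean 4.1 F [ 0.6063  0.5173 -1.3453] t 20.75
12 [0.3 0.1 0.1]
5 [ 0.8 -8.8  1.3]
-2 [ 0.8 -8.9  0.2]
```

Request:
jog_arm(steps=[[[0.2,-1.5,0.2],[0,0,0],0],[[0.2,-1.5,0.2],[0,0,0],0],[[0.2,-1.5,0.2],[0,0,0],0],[[0.1,-1.4,0.3],[0,0,0],0],[[0.1,-1.4,0.3],[0,0,0],0],[[0.1,-1.4,0.2],[0,0,0],0],[[0.1,-1.5,0.1],[0,0,0],0],[[0.1,-1.5,0],[0,0,0],0],[[0.1,-1.5,0.1],[0,0,0],0],[[0.1,-1.5,0],[0,0,0],0],[[0.1,-1.5,0],[0,0,0],0],[[0.1,-1.5,0],[0,0,0],0]])

```text
time: 21.75
eef_pos: [0.5242, 0.2559, 0.3058]
orientation: [[0.916, 0.303, 0.262], [0.292, -0.953, 0.083], [0.275, 0.0, -0.961]]
wrist_force: [0.1, 0.1, -2.4]
finger_gap: 0.0289
finger_force: 79.3
```

```bash
python3 sw.py -2 -9 -16
```

```text
x off mm -1.4 theta -2.1 r 72.9 lean 4.1 F [ 0.1204  0.0795 -2.4125] t 21.75
-2 [0.4 0.1 0.1]
-9 [ 0.8 -8.8 -0.9]
-16 [ 0.8 -8.7 -1.9]
```

Request:
jog_arm(steps=[[[0.2,-1.5,-0.1],[0,0,0],0],[[0.2,-1.5,-0.1],[0,0,0],0],[[0.2,-1.5,-0.1],[0,0,0],0],[[0.2,-1.4,-0.1],[0,0,0],0],[[0.2,-1.4,-0.2],[0,0,0],0],[[0.2,-1.4,-0.2],[0,0,0],0],[[0.1,-1.5,-0.3],[0,0,0],0],[[0.1,-1.5,-0.3],[0,0,0],0],[[0.1,-1.4,-0.3],[0,0,0],0],[[0.1,-1.4,-0.3],[0,0,0],0],[[0.1,-1.4,-0.3],[0,0,0],0],[[0.1,-1.4,-0.4],[0,0,0],0]])

```text
time: 22.75
eef_pos: [0.5261, 0.2386, 0.3031]
orientation: [[0.916, 0.303, 0.262], [0.292, -0.953, 0.083], [0.275, 0.0, -0.961]]
wrist_force: [0.5, 0.6, -1.3]
finger_gap: 0.029
finger_force: 79.3
```

```bash
python3 sw.py -16 -23 -30
```

```text
x off mm -1.1 theta -15.9 r 73.0 lean 4.1 F [ 0.4782  0.5558 -1.2925] t 22.75
-16 [ 0.1 -0.1 -0. ]
-23 [ 0.7 -8.4 -3. ]
-30 [ 0.7 -7.9 -4. ]
```

Request:
jog_arm(steps=[[[0.1,-1.4,-0.5],[0,0,0],0],[[0.1,-1.4,-0.5],[0,0,0],0],[[0.1,-1.4,-0.5],[0,0,0],0],[[0.1,-1.4,-0.5],[0,0,0],0],[[0.1,-1.4,-0.5],[0,0,0],0],[[0.1,-1.4,-0.5],[0,0,0],0],[[0.1,-1.4,-0.6],[0,0,0],0],[[0.1,-1.3,-0.6],[0,0,0],0],[[0.1,-1.3,-0.7],[0,0,0],0],[[0.1,-1.3,-0.7],[0,0,0],0],[[0.1,-1.3,-0.7],[0,0,0],0],[[0.1,-1.3,-0.7],[0,0,0],0]])

```text
time: 23.75
eef_pos: [0.5272, 0.2224, 0.296]
orientation: [[0.916, 0.304, 0.262], [0.292, -0.953, 0.083], [0.275, 0.0, -0.961]]
wrist_force: [0.0, 0.4, -2.6]
finger_gap: 0.0291
finger_force: 79.3
```

```bash
python3 sw.py -30 -37 -44
```

```text
x off mm -1.3 theta -29.9 r 72.8 lean 4.1 F [ 0.0285  0.369  -2.6266] t 23.75
-30 [ 0.4 -0.2  0.1]
-37 [ 0.6 -7.4 -4.9]
-44 [ 0.6 -6.8 -5.8]
```

Request:
jog_arm(steps=[[[0.2,-1.3,-0.7],[0,0,0],0],[[0.2,-1.3,-0.8],[0,0,0],0],[[0.2,-1.3,-0.8],[0,0,0],0],[[0.2,-1.3,-0.8],[0,0,0],0],[[0.1,-1.2,-0.8],[0,0,0],0],[[0.1,-1.2,-0.9],[0,0,0],0],[[0.1,-1.2,-0.9],[0,0,0],0],[[0.1,-1.2,-0.9],[0,0,0],0],[[0.1,-1.1,-1],[0,0,0],0],[[0.1,-1.1,-1],[0,0,0],0],[[0.1,-1.1,-1],[0,0,0],0],[[0.1,-1.1,-1],[0,0,0],0]])

```text
time: 24.75
eef_pos: [0.5288, 0.2079, 0.2854]
orientation: [[0.916, 0.303, 0.262], [0.292, -0.953, 0.083], [0.275, 0.0, -0.961]]
wrist_force: [-0.5, -0.1, -1.9]
finger_gap: 0.0291
finger_force: 79.3
```

```bash
python3 sw.py -44 -50 -55
```

```text
x off mm -1.0 theta -44.1 r 73.0 lean 4.1 F [-0.4945 -0.1175 -1.9253] t 24.75
-44 [-0.   0.1  0. ]
-50 [ 0.5 -5.2 -5.6]
-55 [ 0.3 -3.9 -5.1]
```

Request:
jog_arm(steps=[[[0.1,-1,-1.1],[0,0,0],0],[[0.1,-1,-1.1],[0,0,0],0],[[0.1,-1.1,-1.1],[0,0,0],0],[[0.1,-1.1,-1.1],[0,0,0],0],[[0.1,-1,-1.2],[0,0,0],0],[[0.1,-0.8,-1],[0,0,0],0],[[0.1,-0.8,-1],[0,0,0],0],[[0.1,-0.8,-1],[0,0,0],0],[[0,-0.8,-1],[0,0,0],0],[[0,-0.7,-1],[0,0,0],0],[[0,0,0],[0,0,0],0],[[0,0,0],[0,0,0],0]])

```text
time: 25.75
eef_pos: [0.5296, 0.1989, 0.2749]
orientation: [[0.916, 0.303, 0.262], [0.292, -0.953, 0.083], [0.275, 0.0, -0.962]]
wrist_force: [0.4, -0.9, -1.4]
finger_gap: 0.029
finger_force: 79.3
```

Request:
jog_arm(steps=[[[0,0,0],[0,0,0],0],[[0,0,0],[0,0,0],0],[[0,0,0],[0,0,0],0],[[0,0,0],[0,0,0],0]])

```text
time: 26.08
eef_pos: [0.5297, 0.199, 0.275]
orientation: [[0.916, 0.304, 0.262], [0.292, -0.953, 0.083], [0.275, 0.0, -0.961]]
wrist_force: [1.0, -0.0, -1.2]
finger_gap: 0.0291
finger_force: 79.3
```

```bash
python3 sw.py -54; python3 - <<'E'
from h import *
import pickle
X=pickle.load(open('X2.pkl','rb'));P=cur()@np.linalg.inv(X);tip=(P@[-.1,0,.013,1])[:3]
t=proj(cam('side'),tip)[0];print(t,proj(cam('side'),seam(-54,.065)));x,y=t.astype(int)
g=cv2.cvtColor(capture('side'),cv2.COLOR_RGB2GRAY);print(x-14,y-8);print(g[y-8:y+10,x-14:x+10]//10)
E
```

```text
x off mm -0.9 theta -54.8 r 73.1 lean 4.1 F [ 0.9874 -0.03   -1.2136] t 26.0833
-54 [-0.2  0.7  0.8]
[246.8777 302.2961] [[244.9319 305.4487]]
232 294
[[ 5  6  5  5  5  6  6  5  5  5  6  8 11 12 11  9  6  5  5  5  5  6  5  5]
 [ 5  5  5  5  5  5  5  5  6  5  6  8 10 12 12 10  7  5  5  5  5  5  5  6]
 [ 6  6  5  5  5  5  6  5  5  5  6  7  9 11 12 10  7  5  5  5  5  6  5  5]
 [ 5  5  5  5  6  5  5  6  5  5  6  6  9 11 12 11  9  6  5  6  5  5  5  5]
 [ 5  5  5  5  5  5  5  5  6  5  5  6  8 11 12 11 10  6  5  5  5  5  5  6]
 [ 3  4  5  4  5  5  4  4  5  5  5  5  7 10 12 11 10  7  5  5  5  5  6  6]
 [ 2  4  4  3  4  3  3  4  3  4  3  3  5  9 11 11 10  8  5  5  5  5  5  5]
 [ 3  3  2  3  2  3  3  3  3  3  3  3  4  8 11 12 11  9  5  3  3  3  3  3]
 [ 3  3  3  3  2  3  3  4  3  3  2  3  3  7 11 12 11  9  5  3  3  3  3  3]
 [ 3  3  3  3  4  5  7  9  8  8  5  4  3  5 10 13 13 11  6  3  3  3  3  3]
 [ 2  3  5  6  9 11 14 15 15 13 10  9  6  5  8 12 13 12  6  3  3  3  3  3]
 [ 3  6 10 13 15 17 17 17 17 16 15 14 11  8  6  7  8  6  4  2  3  3  3  3]
 [ 6 10 15 18 18 18 18 17 17 16 16 15 14 13 10  8  6  4  3  2  3  3  2  3]
 [11 16 19 19 19 18 18 17 16 14 14 14 15 16 15 13 11  9  6  4  3  3  3  3]
 [17 19 20 20 19 19 17 15 13 13 14 17 17 17 16 16 15 13 11  9  7  5  3  2]
 [20 20 20 20 19 17 14 13 15 17 18 18 18 17 17 16 16 15 13 13 12  9  6  4]
 [21 20 20 19 17 14 12 15 18 19 18 18 18 17 16 16 16 15 13 13 14 12  9  5]
 [21 21 20 17 13 12 15 18 19 19 19 19 17 15 15 17 16 12  9 10 13 14 12  9]]
```

The right end is reached. The side pixels show the tip (248,304) clear of the rim. Now I take the pen back to the stand.

Request:
jog_arm(steps=[[[0,-3,1],[0,0,0],0],[[0,-4,1],[0,0,0],0],[[0,-5,2],[0,0,0],0],[[0,-8,8],[0,0,0],0],[[0,-15,18],[0,0,0],0],[[0,-25,25],[0,0,0],0],[[0,-25,25],[0,0,0],0],[[0,-30,25],[0,0,0],0],[[0,-30,10],[0,0,0],0],[[0,-30,0],[0,0,0],0],[[0,-30,0],[0,0,0],0],[[0,-30,0],[0,0,0],0]])

```text
time: 27.13
eef_pos: [0.5292, -0.0387, 0.3914]
orientation: [[0.916, 0.303, 0.264], [0.291, -0.953, 0.083], [0.277, 0.001, -0.961]]
wrist_force: [0.6, 0.3, -2.1]
finger_gap: 0.0291
finger_force: 79.3
```

```bash
python3 - <<'E'
from h import *
import pickle
X=pickle.load(open('X2.pkl','rb'));delta(seated(.03,.05)@X,'pre')
E
```

```text
pre mm [  -1.1 -218.9 -170.4] rot [-0.14   0.432  0.001] minrows 6.7 goal [ 0.5282 -0.2576  0.221 ]
```

Request:
jog_arm(steps=[[[0,-27,0],[-0.017,0.054,0],0],[[0,-27,0],[-0.017,0.054,0],0],[[0,-27,0],[-0.017,0.054,0],0],[[0,-27,0],[-0.017,0.054,0],0],[[0,-27,0],[-0.018,0.054,0],0],[[0,-27,-10],[-0.018,0.054,0],0],[[0,-27,-20],[-0.018,0.054,0],0],[[0,-20,-25],[-0.018,0.054,0],0],[[0,-10,-25],[0,0,0],0],[[0,0,-25],[0,0,0],0],[[0,0,-20],[0,0,0],0],[[0,0,0],[0,0,0],0]])

```text
time: 28.13
eef_pos: [0.5274, -0.2546, 0.2612]
orientation: [[0.937, 0.303, -0.172], [0.298, -0.953, -0.053], [-0.18, -0.002, -0.984]]
wrist_force: [-0.5, 1.4, -3.5]
finger_gap: 0.0293
finger_force: 79.3
```

Request:
jog_arm(steps=[[[0,0,0],[0,0,0],0],[[0,0,0],[0,0,0],0]])

```text
time: 28.3
eef_pos: [0.5305, -0.2557, 0.2669]
orientation: [[0.939, 0.304, -0.163], [0.299, -0.953, -0.057], [-0.172, 0.005, -0.985]]
wrist_force: [-0.0, -0.5, -1.3]
finger_gap: 0.0294
finger_force: 79.3
```

```bash
python3 - <<'E'
from h import *
import pickle
X=pickle.load(open('X2.pkl','rb'));delta(seated(.03,.05)@X,'pre');delta(seated(.012,.001)@X,'in',seated(.03,.05)@X)
E
```

```text
pre mm [ -2.3  -1.8 -45.9] rot [0.001 0.001 0.001] minrows 1.1 goal [ 0.5282 -0.2576  0.221 ]
in mm [ 31.8  10.3 -40.1] rot [0. 0. 0.] minrows 1.3 goal [ 0.56   -0.2473  0.1809]
```

Request:
jog_arm(steps=[[[-1,-1,-12],[0,0,0],0],[[-1,-1,-12],[0,0,0],0],[[0,0,-12],[0,0,0],0],[[0,0,-10],[0,0,0],0],[[4,1.3,-5],[0,0,0],0],[[4,1.3,-5],[0,0,0],0],[[4,1.3,-5],[0,0,0],0],[[4,1.3,-5],[0,0,0],0],[[0,0,0],[0,0,0],0],[[0,0,0],[0,0,0],0]])

```text
time: 29.13
eef_pos: [0.544, -0.2516, 0.1987]
orientation: [[0.938, 0.304, -0.166], [0.299, -0.953, -0.056], [-0.175, 0.003, -0.985]]
wrist_force: [-0.4, -0.2, -1.0]
finger_gap: 0.0289
finger_force: 79.5
```

```bash
cat > in.py <<'E'
from h import *
import pickle
X=pickle.load(open('X2.pkl','rb'));delta(seated(.012,.001)@X,'in');delta(seated(0,0)@X,'seat')
Q=np.linalg.inv(seated())@cur()@np.linalg.inv(X);print('off mm axis/lat/normal',(Q@[-.1,0,.013,1]-[-.1,0,.013,1])[:3]*1e3,'F',seated()[:3,:3].T@(manip.state()['wrist_force']+[0,0,1.8]))
E
python3 in.py
```

```text
in mm [ 16.    4.3 -17.8] rot [ 0.    -0.003 -0.   ] minrows 0.6 goal [ 0.56   -0.2473  0.1809]
seat mm [ 11.1   2.7 -28.7] rot [ 0.    -0.003 -0.   ] minrows 0.7 goal [ 0.5551 -0.2489  0.17  ]
off mm axis/lat/normal [19.1464  0.8835 24.6122] F [ 0.48   -0.042   0.7274]
```

Request:
jog_arm(steps=[[[3,0.8,-3.5],[0,0,0],0],[[3,0.8,-3.5],[0,0,0],0],[[3,0.8,-3.5],[0,0,0],0],[[3,0.8,-3.5],[0,0,0],0],[[3,0.8,-3],[0,0,0],0],[[0,0,0],[0,0,0],0],[[0,0,0],[0,0,0],0]])

```text
time: 29.72
eef_pos: [0.5587, -0.2477, 0.1816]
orientation: [[0.938, 0.304, -0.166], [0.299, -0.953, -0.056], [-0.175, 0.002, -0.984]]
wrist_force: [-0.7, -0.4, -2.4]
finger_gap: 0.029
finger_force: 79.5
```

```bash
python3 in.py
```

```text
in mm [ 1.3  0.4 -0.7] rot [ 0.    -0.003  0.   ] minrows 0.0 goal [ 0.56   -0.2473  0.1809]
seat mm [ -3.6  -1.2 -11.6] rot [ 0.    -0.003  0.   ] minrows 0.3 goal [ 0.5551 -0.2489  0.17  ]
off mm axis/lat/normal [11.9173  0.1773  2.9429] F [-0.9192 -0.1728  0.4221]
```

Sliding down the axis.

Request:
jog_arm(steps=[[[-0.6,-0.2,-2],[0,0,0],0],[[-0.6,-0.2,-2],[0,0,0],0],[[-0.6,-0.2,-2],[0,0,0],0],[[-0.6,-0.2,-2],[0,0,0],0],[[-0.6,-0.2,-2],[0,0,0],0],[[-0.4,-0.1,-1],[0,0,0],0],[[0,0,0],[0,0,0],0],[[0,0,0],[0,0,0],0]])

```text
time: 30.38
eef_pos: [0.5552, -0.249, 0.1709]
orientation: [[0.938, 0.304, -0.166], [0.299, -0.953, -0.056], [-0.175, 0.003, -0.985]]
wrist_force: [-0.4, 0.5, -1.7]
finger_gap: 0.0293
finger_force: 79.5
```

```bash
python3 in.py
```

```text
in mm [ 4.8  1.7 10. ] rot [ 0.    -0.002  0.001] minrows 0.3 goal [ 0.56   -0.2473  0.1809]
seat mm [-0.1  0.1 -0.9] rot [ 0.    -0.002  0.001] minrows 0.0 goal [ 0.5551 -0.2489  0.17  ]
off mm axis/lat/normal [ 0.825  -0.0288  0.7304] F [-0.0638  0.5855  0.2296]
```

Request:
jog_arm(steps=[[[0,0,0],[0,0,0],0.5],[[0,0,0],[0,0,0],0.8],[[0,0,0],[0,0,0],1],[[0,0,0],[0,0,0],1],[[0,0,0],[0,0,0],1],[[0,0,0],[0,0,0],1],[[1.7,0.6,10],[0,0,0],1],[[1.7,0.6,10],[0,0,0],1],[[1.7,0.6,10],[0,0,0],1],[[3.4,1.2,20],[0,0,0],1],[[3.4,1.2,20],[0,0,0],1],[[3.4,1.2,20],[0,0,0],1]])

```text
time: 31.38
eef_pos: [0.571, -0.2436, 0.2632]
orientation: [[0.938, 0.304, -0.164], [0.299, -0.953, -0.056], [-0.174, 0.003, -0.985]]
wrist_force: [-0.3, -0.4, 0.4]
finger_gap: 0.0853
finger_force: 0.0
```

Request:
jog_arm(steps=[[[0,0,25],[0,0,0],1],[[0,0,25],[0,0,0],1],[[0,0,25],[0,0,0],1],[[0,0,0],[0,0,0],1],[[0,0,0],[0,0,0],1]])

```text
time: 31.8
eef_pos: [0.5715, -0.2442, 0.3388]
orientation: [[0.939, 0.304, -0.161], [0.298, -0.953, -0.057], [-0.171, 0.006, -0.985]]
wrist_force: [-1.0, 0.8, 1.1]
finger_gap: 0.0852
finger_force: 0.0
```

```bash
python3 - <<'E'
from h import *
st=manip.state();W=cam('wrist',st);w=capture('wrist')[:,:,::-1];cv2.imwrite('pics/end.png',w)
S=seated();pts=[(S@np.array([*p,1]))[:3] for p in((.1,.015,.026),(.1,-.015,.026),(.1,0,.0),(.1,0,.013),(-.1,0,.013))]
q=proj(W,pts);print(q.round(0).tolist(),st['time'],st['eef_pos'])
x,y=q[3].astype(int);g=cv2.cvtColor(w,cv2.COLOR_BGR2GRAY);print(x-60,y-48);print(g[y-48:y+60:5,x-60:x+62:5]//10)
b=capture('side');p=proj(cam('side'),pts[3:]);print(p.round(1));x,y=p[0].astype(int);g=cv2.cvtColor(b,cv2.COLOR_RGB2GRAY);a=cv2.cvtColor(cv2.imread('pics/side0.png'),6);print((cv2.absdiff(g,a)[y-10:y+66:3,x-15:x+50:3])//10)
E
```

```text
[[295.0, 220.0], [341.0, 219.0], [318.0, 179.0], [318.0, 199.0], [318.0, 221.0]] 31.8 [ 0.5715 -0.2442  0.3388]
257 151
[[ 9  9 13 23 23 23 23 23 15 15 13 12 12 12 13 15 15 15 23 23 23 23 19  9
   9]
 [ 9  9 11 23 23 23 23 22 15 15 13 12 12 13 12 14 14 15 23 23 23 23 17  8
   9]
 [ 9  8 10 23 23 23 23 23 15 15 13 13 13 12 12 15 15 15 23 23 23 23 16  9
   9]
 [ 9  9  9 23 23 23 23 23 15 15 13 12 12 12 13 15 15 15 23 23 23 23 13  8
   8]
 [ 9  9  9 23 23 23 23 23 15 23 13 13 12 12 13 23 21 15 23 23 23 23 13  8
   9]
 [ 9  9  9 23 23 23 23 23 23 23 15 14 15 15 15 23 23 23 23 23 23 23 12  9
   9]
 [ 9  9  9 23 23 23 23 23 23 23 14 15 15 15 15 23 23 23 23 23 23 23 11  8
   9]
 [ 8  8  8 22 23 23 23 23 17 13 13 14 14 13 13 13 14 23 23 23 23 23  9  9
   9]
 [ 9  9  9 22 23 23 23 23 16  6  6  6  6  7  6  7 16 23 23 23 23 23  9  8
   8]
 [ 8  8  8 22 23 23 23 24 16  6  7  7  6  7  6  6 15 24 23 23 23 23  9  9
   9]
 [ 8  8  9 21 23 23 23 24 16  6  6  7  7  6  7  7 16 24 23 23 23 23  9  8
   8]
 [ 8  8  8 20 23 23 23 24 16  7  6  6  7  7  7  6 16 24 23 23 23 23  9  8
   9]
 [ 9  9  9 19 23 23 
[... 1906 characters left out ...]
 0  0  0]
 [ 0  0  0  0  0  0  0  0  0  0  0  0  0  0  6  0  0  1  0  0  0  0]
 [ 0  0  0  0  0  0  0  0  0  0  0  0  0  0  2  0  0  0  0  0  0  0]
 [ 0  0  0  0  0  0  0  0  0  0  0  0  0  0  0  0  0  0  0  0  0  0]
 [ 0  0  0  0  0  0  0  0  0  0  0  0  0  0  1  4  0  0  0  0  0  0]
 [ 1  0  3  0  0  0  0  0  0  0  0  0  0  5  0  0  0  0  0  0  0  0]
 [ 0  0  0  1  0  0  0  0  0  0  0  0  0  0  4  4 10  0  0  0  0  0]
 [ 0  2  0  0  0  0  0  0  0  0  0  0  0  0  1  0  2  0  0  0  0  0]
 [ 0  0  0  0  0  0  0  0  0  0  0  0  0  0  0  0  0  0  0  0  0  0]
 [ 0  0  0  0  0  0  0  0  0  0  0  0  0  0  0  1  0  0  0  0  0  0]
 [ 0  0  0  0  0  0  0  0  0  0  0  0  0  0  0  0  0  0  0  0  0  0]]
```

The wrist pixels show the tail face at columns 297–339 and rows 186–220, where the seated pose predicts it. The pen is seated and the gripper is clear.

```bash
python3 -c "
from station import job
print(job.finish_job())"
```

```text
the job is handed in; nothing more can be done
None
```

The pen was self-checked in its stand, swept along the joint from left over the top to right (held by its tail, within about 4° of upright, at about 2 cm/s) and put back and released at 31.8 s; the job is handed in, but no verdict came back, so only my own position, force and camera readings support this.

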